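Reload the label dispenser of the drinks counter

TASK

Take the empty spindle out of the label dispenser, thread it through all three label rolls standing in the wooden tray, lift them off together and lay the loaded spindle back in the slots of the dispenser. Thread with a light touch: a roll pressed hard on its side comes apart into a cone. Leave the other things on the counter where they are.

Things in the scene. Friction and masses are not known exactly. Their poses are not given: they have to be found in the camera images.
- spindle: Grey plastic spindle, one stiff loose piece, 70 g; starts lying level in the dispenser's slots. Origin on its axis at the seat face of its flange (38 mm diameter, y = 0 to +5 mm). Its y axis runs along the shaft: shaft 23 mm diameter from y = 0 to the tip at y = -102 mm; neck 16 mm diameter from +5 to +20, then the hand tab.
- spindle_tip (a point): Centre of the shaft's blunt, square-cut tip face, 102 mm from the flange's seat face.
- spindle_tab (a point): Middle of the flat hand tab on the spindle's axis, 46 mm beyond the flange's seat face. The tab is 52 mm long along y, 14 mm thick along x (the grip) and reaches from 17 mm below to 15 mm above the axis.
- dispenser: Aluminium label dispenser, fixed, 130 x 122 mm, z up, origin under its centre, toothed tear bar on its -x side. Two upright side plates, 6 mm thick, 93 mm apart inside, at y = +49.5 mm (slot 19 mm wide, takes the neck) and y = -49.5 mm (slot 26 mm wide, takes the shaft near the tip). The slots are open at the top, with guides that flare up to 64 mm above the counter.
- dispenser_seat (a point): Where the spindle's origin lies when seated: 46 mm above the counter, 37.5 mm from the dispenser's centre towards +y. The seated spindle rests level on the slot floors along the dispenser's y, flange just inside the +y plate, tab outside it, tip past the -y plate, with about 4 mm play either way along y.
- tray: Small wooden tray, fixed, 90 x 106 mm, z up, origin under its centre on the counter; inner floor 14 mm above the counter, inside 76 mm wide (x), 92 mm long (y). Heights above the counter: long sides 40 mm, end wall (-y end, which the rolls can be pushed up against) 28 mm, lip (+y end) 18 mm. The row of rolls runs along y; the spindle goes in over the lip, tip first towards -y.
- roll_a: One of three part-used label rolls standing on edge in a row in the tray, loose, 60 mm diameter, 25 mm wide, about 50 g. Origin at the middle of its outside, 43 mm above the counter; y is its axis, level, along the tray's y. Its card core, a plain round hole 25 mm in diameter, is level with the origin but sits up to 3 mm to one side of it (x), each roll differently, as the rolls were rewound by hand.
- roll_b: One of three part-used label rolls standing on edge in a row in the tray, loose, 60 mm diameter, 25 mm wide, about 50 g. Origin at the middle of its outside, 43 mm above the counter; y is its axis, level, along the tray's y. Its card core, a plain round hole 25 mm in diameter, is level with the origin but sits up to 3 mm to one side of it (x), each roll differently, as the rolls were rewound by hand.
- roll_c: One of three part-used label rolls standing on edge in a row in the tray, loose, 60 mm diameter, 25 mm wide, about 50 g. Origin at the middle of its outside, 43 mm above the counter; y is its axis, level, along the tray's y. Its card core, a plain round hole 25 mm in diameter, is level with the origin but sits up to 3 mm to one side of it (x), each roll differently, as the rolls were rewound by hand.
- tape_roll: bystander: roll of brown packing tape lying flat, 100 mm diameter, 48 mm high, origin under its centre
- marker: bystander: black marker pen, 120 mm long, lying
- cup: bystander: white cup with handle, 62 mm high
- saucer: bystander: white saucer, 136 mm diameter, 18 mm high
- teaspoon: bystander: steel teaspoon, 130 mm
- tumbler: bystander: glass tumbler, 85 mm high
- sachet_box: bystander: wooden box of paper sachets, 100 x 75 mm, 62 mm high
- spare_roll: bystander: wide paper roll of another kind lying flat, 74 mm diameter, 50 mm high
Things that resemble listed ones, but are neither listed nor needed, are in the scene too. Leave any black or turquoise look-alike of the roll_c alone.

How it is judged:
By the outcome, as a careful person would: the job done as asked, in the order asked, and still so for the second after the job is handed in, with the robot touching nothing.
It also fails if it takes over 69 s, if anything falls off the work surface, if the arm or the gripper's body presses on something with over 40 N, if the wrist force passes 120 N, or if a joint passes its speed limit or range.

ROBOT

A 6-joint arm with a two-finger parallel gripper is mounted at the origin on the work surface. World frame = base frame: x ahead of the robot, y to its left, z up, the work surface at z = 0. Lengths are in mm, angles in rad, forces in N, time in s.
With the tool pointing down it reaches from about 350 to 875 mm from the base axis. Payload 4.2 kg.
Tool frame: the origin (TCP) lies at the very end of the fingers, on their centre line; the grasp point (between the pads) lies arm.grip_point_offset behind it (arm.grip_point_offset is the distance from the TCP to the grasp point, in mm); z points along the fingers, y is the line along which they close (so a half turn about z gives the same grasp; the last joint's range is limited). The gripper opens to 85 mm and grips with 20 to 120 N. Pads are 22 mm wide; open, the fingers measure 114 mm over their backs; the gripper's body (76 mm by 85 mm) begins 54 mm behind the grasp point. The pads swing forward as they close: fully open they stand 13 mm farther back than shut.
Start: joints at [-0.964, 0.385, 0.008, 0, -1.194, -0.259], TCP at [213.033, -587.551, 231.312] pointing down, gripper open.
Joint ranges: [-3.14, 3.14], [-1.21, 2.06], [-1.07, 1.41], [-3.16, 2.05], [-2.99, -0.16], [-3.1, 3.1]. Speed limits (rad/s): [2.79, 2.79, 3.14, 3.14, 3.14, 3.14].

INTERFACE

Orientations are given as a unit quaternion [x, y, z, w].
In Python, from bench import arm, cams, ticket gives the robot as it stands.
- The arm moves only by the tool servo_tool, never from a script. Its argument "commands" is a list that holds one entry, the list of rows, each a list of 7 numbers: the closure in counts, from 0 (fully open) to 255 (shut), then the shift along the tool's x, y, z in m, then the turn, a rotation vector about the tool's x, y, z in degrees. In form: [[[grip, x, y, z, ax, ay, az], ...]]. A call has 1 to 10 rows; each row shifts and turns the commanded pose from where the row before left it, along the tool's axes as they then stand; what a row does not reach is not made up. A row lasts 1/12 s, in which the tool goes at most 41.7 mm and 7.16 degrees, less where a joint would pass 70% of its speed; a pose out of reach is approached as far as the arm can. A call with a gripper value outside its range is refused whole. The fingers move at their own pace and stop on an object; the grip force is fixed at half the most. Time passes only in rows, so rows that do not move let the fingers close. It gives the time, the measured TCP pose, the force, the opening and the grip force at its end, in the units of the state.
- arm.read_state(): the state, without advancing time (a new reading comes with each control period).
- cams.get_image(name): name is "side" or "top" or "wrist"; returns a dict with "frame" (420x560x3 uint8, blue, green, red), "K" (3x3 intrinsics, pixels), "T" (4x4, takes a point from camera to world coordinates). Camera axes: x right, y up, looking along -z (the intrinsics and any distortion apply to the point x, -y, -z); pixel columns grow to the right and rows downward; lengths in mm; the calibration is good to about 2 mm. A picture is of the moment at which its call begins. There is no depth.
- ticket.job_done(): hands the job in; it is judged then, once.
The state is a dict: "clock": time; "joints": joint angles; "joint_vel": joint speeds; "joint_efforts": joint torques, N m; "position": TCP position; "ee_rot": TCP orientation; "contact_force": force on the tool from outside, world axes, zero at the start; "wrist_torque": the same for the moment, N m; "gripper_width": finger opening in mm; "grasp_force": force on a finger pad.
Only numpy, scipy, OpenCV 4.12 (cv2) and the standard library are available. Lean on these libraries where they do the work, as an engineer would, in place of code of your own. Each camera call takes 0.05 s, during which the arm holds its last target. There are 200 camera calls.

## Working session

There is one attempt and no reset: what is moved stays moved. The work goes in short steps, Python scripts to look and compute and a tool call to move; the robot and the scene stay as the last step left them, time stands still between calls to the robot, and variables do not carry over. Pictures are saved under pics/ and viewed, at most 10 in all, crops included, and the job is handed in when it is done.

Besides the shell and the picture viewer there is one more tool, called after "Emit:" by a JSON object that holds its "name" and its "arguments", one argument or row to a line. servo_tool: Moves the arm, as the interface text tells. Its arguments: {"type":"object","properties":{"commands":{"type":"array","items":{"type":"array","items":{"type":"array","items":{"type":"number"}}}}},"required":["commands"]}

```bash
mkdir -p pics; ls
python3 - <<'E'
from bench import arm,cams
import cv2,numpy as np
s=arm.read_state();print(s, arm.grip_point_offset)
for n in ["top","side"]:
    i=cams.get_image(n);cv2.imwrite(f"pics/{n}0.png",i["frame"]);np.savez(f"{n}0.npz",**i);print(n,i["K"],i["T"],[k for k in i])
E
```

```text
pics
{'clock': 0.0, 'joints': array([-9.64415032e-01,  3.85545898e-01,  6.62748930e-03, -5.23313562e-04,
       -1.19397394e+00, -2.58583310e-01]), 'joint_vel': array([-0.00129861, -0.00042053,  0.00072341, -0.00116893,  0.00171927,
        0.00178698]), 'joint_efforts': array([ 6.41639435e-04, -3.92294276e+01,  1.88405424e+01,  4.18595552e+00,
       -4.48068909e-03, -4.75848481e-06]), 'position': array([ 212.83555606, -587.02721815,  230.22504632]), 'ee_rot': array([-1.72928660e-01,  9.84933765e-01,  1.05344990e-03, -2.18442999e-04]), 'contact_force': array([-0.58604869, -0.24320556, -0.64957105]), 'wrist_torque': array([-0.04903711, -0.02082912, -0.00810927]), 'grasp_force': 0.0, 'gripper_width': 85.43072101994456} 18.700000000000003
top [[404.25034828   0.         280.96356137]
 [  0.         404.25034828 204.90324229]
 [  0.           0.           1.        ]] [[-9.34095585e-03  9.92306753e-01 -1.23450617e-01  4.09438110e+02]
 [-9.99946575e-01 -9.81591313e-03 -3.23967657e-03  1.49283072e+01]
 [-4.42653347e-03  1.23413760e-01  9.92345429e-01  1.07943754e+03]
 [ 0.00000000e+00  0.00000000e+00  0.00000000e+00  1.00000000e+00]] ['frame', 'K', 'T']
side [[471.71217676   0.         276.26431917]
 [  0.         471.71217676 214.58273478]
 [  0.           0.           1.        ]] [[-7.56349241e-01  4.46555969e-01 -4.78041413e-01 -8.23910247e+01]
 [-6.53898534e-01 -5.37069660e-01  5.32891065e-01  7.11773084e+02]
 [-1.87758536e-02  7.15642331e-01  6.98214523e-01  9.82143511e+02]
 [ 0.00000000e+00  0.00000000e+00  0.00000000e+00  1.00000000e+00]] ['frame', 'K', 'T']
```

View pics/top0.png

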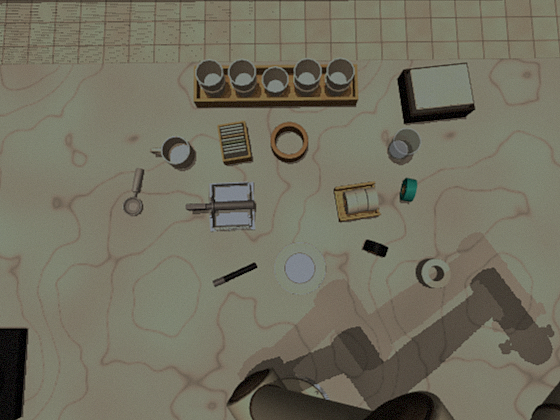

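View pics/side0.png

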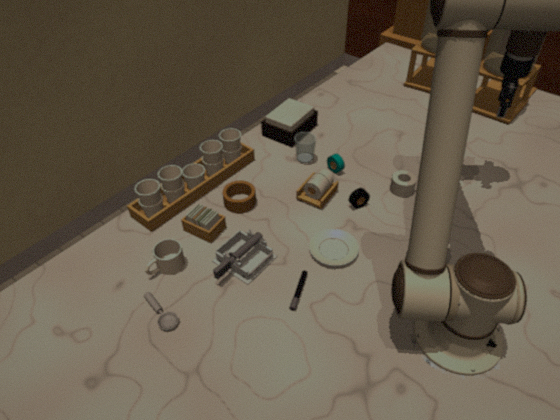

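The top view shows the dispenser around (232,206) with the spindle tab on its left. The tray with the white rolls is around (357,201), and the look-alikes are at (408,190) and (375,248). The side view agrees. Next, an enlarged crop of each.

```bash
cat > h.py <<'E'
import numpy as np,cv2
from scipy.spatial.transform import Rotation as R
def ld(n): return dict(np.load(n))
def ray(im,uv):
    K,T=im["K"],im["T"];d=np.linalg.solve(K,[uv[0],uv[1],1]);d=T[:3,:3]@np.array([d[0],-d[1],-d[2]]);return T[:3,3],d
def atz(im,uv,z):
    o,d=ray(im,uv);return o+d*(z-o[2])/d[2]
def proj(im,p):
    T=im["T"];c=T[:3,:3].T@(np.asarray(p,float)-T[:3,3]);q=im["K"]@np.array([c[0],-c[1],-c[2]]);return q[:2]/q[2]
def crop(im,x,y,w,h,s,g=1.8): 
    f=im["frame"][y:y+h,x:x+w];return cv2.resize(np.clip(f*g,0,255).astype(np.uint8),(w*s,h*s),interpolation=cv2.INTER_CUBIC)
def snap(n,f):
    from bench import cams
    im=cams.get_image(n);np.savez(f,**im);return im
E
python3 - <<'E'
from h import *
t=ld("top0.npz");s=ld("side0.npz")
a=np.hstack([crop(t,182,176,80,60,5),crop(t,322,170,80,60,5)])
b=np.hstack([crop(s,205,225,80,60,5),crop(s,285,155,80,60,5)])
cv2.imwrite("pics/c1.png",np.vstack([a,b]))
for uv in [(232,206),(357,201)]: print(atz(t,uv,0),atz(t,uv,46))
E
```

```text
[542.05235781 150.25370064   0.        ] [536.40102997 144.4868379   46.        ]
[ 552.28586629 -186.3128404     0.        ] [ 546.19843967 -177.73699188   46.        ]
```

View pics/c1.png

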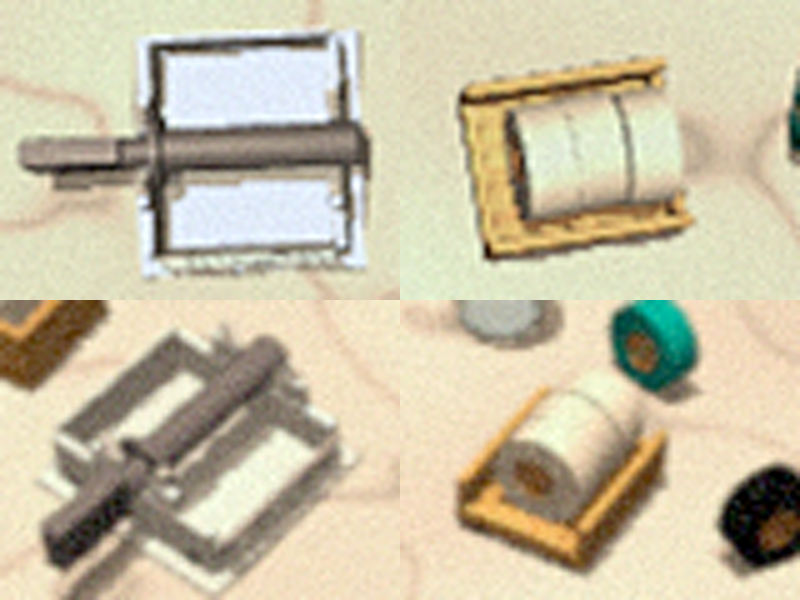

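Run:
```python
from h import *
from bench import arm
w=snap("wrist","w0.npz");s=arm.read_state()
Rt=R.from_quat(s["ee_rot"]).as_matrix()
print("tool axes\n",Rt.round(3));print("cam pos in tool",Rt.T@(w["T"][:3,3]-s["position"]),"\ncam R in tool\n",(Rt.T@w["T"][:3,:3]).round(3));print(w["K"])
t=ld("top0.npz")
P=lambda x,y,ox,oy:(ox+x/5,oy+y/5)
a=atz(t,P(20,150,182,176),46);b=atz(t,P(365,145,182,176),46)
print("spindle tab end,tip",a,b,np.linalg.norm(a-b), np.degrees(np.arctan2(-(a-b)[0],(a-b)[1])))
for uv,z in [((462,97),40),((662,65),40),((490,253),18),((690,220),40)]:
    print(atz(t,(322+(uv[0]-400)/5,170+uv[1]/5),z))
```

```text
tool axes
 [[-0.94  -0.341 -0.001]
 [-0.341  0.94   0.002]
 [ 0.     0.002 -1.   ]]
cam pos in tool [ 6.63677542e+01  1.03570302e-01 -1.41419508e+02] 
cam R in tool
 [[-0.     0.965  0.262]
 [ 1.     0.    -0.   ]
 [-0.     0.262 -0.965]]
[[368.94134995   0.         281.42390131]
 [  0.         368.94134995 210.51863509]
 [  0.           0.           1.        ]]
spindle tab end,tip [537.57323705 263.13340997  46.        ] [538.41124838  85.20505018  46.        ] 177.93033322694893 0.26985106354522215
[ 578.01992134 -121.09319776   40.        ]
[ 593.85517945 -225.69947518   40.        ]
[ 498.32444977 -136.56745481   18.        ]
[ 512.55949085 -237.0664647    40.        ]
```

```bash
cat >> h.py <<'E'
def Rori(j1,p,j4,j5,j6,s4=1,s6=1):
    # tool at base: z->x fwd, x->-y (right), y->z up
    B=np.array([[0,0,1],[-1,0,0],[0,1,0]],float)
    return (R.from_euler('z',j1)*R.from_euler('y',p)*R.from_euler('x',s4*j4)*R.from_euler('y',-j5)*R.from_euler('x',s6*j6)).as_matrix()@B
def view(yaw,tilt,up=-1):
    y=np.radians(yaw);f=np.array([np.sin(y),-np.cos(y),0]);u=np.array([0,0,1.]);t=np.radians(tilt)
    z=np.cos(t)*f-np.sin(t)*u; x=up*(np.cos(t)*u+np.sin(t)*f); return np.c_[x,np.cross(z,x),z]
E
python3 - <<'E'
from h import *
from bench import arm
s=arm.read_state();j=s["joints"];Rt=R.from_quat(s["ee_rot"]).as_matrix()
for s6 in(1,-1): print(s6,np.abs(Rori(j[0],j[1]-j[2],j[3],j[4],j[5],1,s6)-Rt).max())
B=np.array([[0,0,1],[-1,0,0],[0,1,0]],float)
for up in(-1,1):
  for tilt in(20,30,45):
    for p in(.3,.6,.9):
      M=(R.from_euler('z',.2)*R.from_euler('y',p)).as_matrix().T@view(8.6,tilt,up)@B.T
      e=R.from_matrix(M).as_euler('XYX')
      if e[1]<0: e=[e[0]+np.pi,-e[1],e[2]+np.pi]
      print(up,tilt,p,"j4 %.2f j5 %.2f j6 %.2f"%(((e[0]+np.pi)%(2*np.pi)-np.pi),-e[1],(e[2]+np.pi)%(2*np.pi)-np.pi))
E
```

```text
1 1.5886861906035463
-1 1.8802425084659433Traceback (most recent call last):
  File "<stdin>", line 10, in <module>
  File "scipy/spatial/transform/_rotation.pyx", line 1143, in scipy.spatial.transform._rotation.Rotation.from_matrix
ValueError: Non-positive determinant (left-handed or null coordinate frame) in rotation matrix 0: [[ 0.05629458 -0.29399648  0.95414726]
 [-0.93852286 -0.34159439 -0.04988098]
 [-0.34059618  0.89268099  0.29515233]].
```

```bash
sed -i 's/\[0,1,0\]\],float/[0,-1,0]],float/' h.py
python3 - <<'E'
from h import *
from bench import arm
s=arm.read_state();j=s["joints"];Rt=R.from_quat(s["ee_rot"]).as_matrix()
for s6 in(1,-1): print(s6,np.abs(Rori(j[0],j[1]-j[2],j[3],j[4],j[5],1,s6)-Rt).max())
B=np.array([[0,0,1],[-1,0,0],[0,-1,0]],float)
for up in(-1,1):
  for tilt in(20,45):
    for p in(.3,.6,.9):
      M=(R.from_euler('z',.2)*R.from_euler('y',p)).as_matrix().T@view(8.6,tilt,up)@B.T
      e=R.from_matrix(M).as_euler('XYX')
      if e[1]<0: e=[e[0]+np.pi,-e[1],e[2]+np.pi]
      print(up,tilt,p,"j4 %.2f j5 %.2f j6 %.2f"%(((e[0]+np.pi)%(2*np.pi)-np.pi),-e[1],(e[2]+np.pi)%(2*np.pi)-np.pi))
E
```

```text
1 0.4204682590734829
-1 0.0005828303644472028
-1 20 0.3 j4 -1.22 j5 -1.51 j6 -2.84
-1 20 0.6 j4 -1.25 j5 -1.42 j6 -2.56
-1 20 0.9 j4 -1.31 j5 -1.33 j6 -2.26
-1 45 0.3 j4 -0.80 j5 -1.39 j6 -2.89
-1 45 0.6 j4 -0.86 j5 -1.19 j6 -2.66
-1 45 0.9 j4 -0.99 j5 -1.01 j6 -2.39
1 20 0.3 j4 -1.22 j5 -1.51 j6 0.30
1 20 0.6 j4 -1.25 j5 -1.42 j6 0.58
1 20 0.9 j4 -1.31 j5 -1.33 j6 0.88
1 45 0.3 j4 -0.80 j5 -1.39 j6 0.25
1 45 0.6 j4 -0.86 j5 -1.19 j6 0.48
1 45 0.9 j4 -0.99 j5 -1.01 j6 0.75
```

```bash
cat >> h.py <<'E'
B0=np.array([[0,0,1],[-1,0,0],[0,-1,0]],float)
def jori(Rw,j1,p):
    M=(R.from_euler('z',j1)*R.from_euler('y',p)).as_matrix().T@Rw@B0.T
    e=R.from_matrix(M).as_euler('XYX')
    if e[1]<0: e=[e[0]+np.pi,-e[1],e[2]+np.pi]
    w=lambda a:(a+np.pi)%(2*np.pi)-np.pi
    return np.array([w(e[0]),-e[1],-w(e[2])])
def plan(Rg,pg,n=None,state=None):
    """n identical rows (tool shift m, turn deg) from the present pose to the goal"""
    from bench import arm
    s=state or arm.read_state();R0=R.from_quat(s["ee_rot"]).as_matrix();p0=s["position"]
    rv=R.from_matrix(R0.T@Rg).as_rotvec();d=np.asarray(pg)-p0
    n=n or int(max(np.ceil(np.degrees(np.linalg.norm(rv))/7.1),np.ceil(np.linalg.norm(d)/41)))
    r=R.from_rotvec(rv/n);S=sum((r**k).as_matrix() for k in range(n))
    v=np.linalg.solve(S,R0.T@d)
    print("n",n,"row",(v/1000).round(4).tolist(),np.degrees(rv/n).round(3).tolist())
    return n,v,rv/n,R0,p0
def path(n,v,w,R0,p0):
    p=p0.copy();Rc=R0.copy();out=[]
    for k in range(n): p=p+Rc@v;Rc=Rc@R.from_rotvec(w).as_matrix();out.append((p,Rc))
    return out
E
python3 - <<'E'
from h import *
c=np.array([541,-180,0]);f=view(8.6,0)[:,2]
tcp=c+np.array([0,0,1])*77-f*66;print(tcp)
Rg=view(8.6,20)
q=plan(Rg,tcp)
for i,(p,Rc) in enumerate(path(*q)):
    if i%3==2 or i==q[0]-1:
        wc=p-Rc[:,2]*220;print(p.round(),wc.round(),jori(Rc,np.arctan2(wc[1],wc[0]),.4).round(2))
Rm=view(8.6,70); Rm=view(8.6,50,1)
q=plan(Rm,[520,-100,200])
for i,(p,Rc) in enumerate(path(*q)):
    if i%3==2 or i==q[0]-1:
        wc=p-Rc[:,2]*220;print(p.round(),wc.round(),jori(Rc,np.arctan2(wc[1],wc[0]),.4).round(2))
E
```

```text
[ 531.13066733 -114.74207885   77.        ]
n 17 row [-0.0029, 0.04, 0.0037] [3.59, -2.944, 5.12]
[ 192. -470.  213.] [ 151. -438.  427.] [ 0.16 -0.97 -0.18]
[ 207. -355.  180.] [ 137. -282.  376.] [ 0.21 -0.72 -0.52]
[ 260. -254.  141.] [ 177. -138.  309.] [-0.39 -0.52 -1.68]
[ 344. -177.  105.] [267. -19. 239.] [-1.04 -0.92 -2.87]
[ 452. -129.   82.] [398.  61. 180.] [-1.18 -1.29  2.96]
[ 531. -115.   77.] [500.  90. 152.] [-1.24 -1.46  2.76]
n 15 row [-0.0407, 0.0013, -0.0116] [1.832, 2.232, -5.015]
[ 322. -531.  260.] [ 336. -501.  478.] [-0.14 -1.09 -0.04]
[ 415. -445.  273.] [ 432. -383.  483.] [-0.31 -1.06 -0.1 ]
[ 482. -338.  267.] [ 495. -245.  466.] [-0.48 -1.07 -0.17]
[ 518. -219.  242.] [ 518. -100.  427.] [-0.63 -1.13 -0.21]
[ 520. -100.  200.] [499.  40. 369.] [-0.75 -1.22 -0.22]
```

Emit:
{"name": "servo_tool", "arguments": {
  "commands": [
    [[0,-0.0407,0.0013,-0.0116,1.832,2.232,-5.015],[0,-0.0407,0.0013,-0.0116,1.832,2.232,-5.015],[0,-0.0407,0.0013,-0.0116,1.832,2.232,-5.015],[0,-0.0407,0.0013,-0.0116,1.832,2.232,-5.015],[0,-0.0407,0.0013,-0.0116,1.832,2.232,-5.015],[0,-0.0407,0.0013,-0.0116,1.832,2.232,-5.015],[0,-0.0407,0.0013,-0.0116,1.832,2.232,-5.015],[0,-0.0407,0.0013,-0.0116,1.832,2.232,-5.015],[0,-0.0407,0.0013,-0.0116,1.832,2.232,-5.015],[0,-0.0407,0.0013,-0.0116,1.832,2.232,-5.015]]
  ]
}}

```text
clock: 0.98
position: [494.6, -302.1, 260.5]
ee_rot: [-0.566, 0.788, -0.185, -0.157]
contact_force: [1.2, -0.5, -0.7]
gripper_width: 85.4
grasp_force: 0.0
```

Emit:
{"name": "servo_tool", "arguments": {
  "commands": [
    [[0,-0.0407,0.0013,-0.0116,1.832,2.232,-5.015],[0,-0.0407,0.0013,-0.0116,1.832,2.232,-5.015],[0,-0.0407,0.0013,-0.0116,1.832,2.232,-5.015],[0,-0.0407,0.0013,-0.0116,1.832,2.232,-5.015],[0,-0.0407,0.0013,-0.0116,1.832,2.232,-5.015]]
  ]
}}

```text
clock: 1.4
position: [515.3, -105.6, 199.9]
ee_rot: [0.714, -0.61, 0.261, 0.223]
contact_force: [1.9, 1.3, 0.9]
gripper_width: 86.0
grasp_force: 0.0
```

Run:
```python
from h import *
from bench import arm
s=arm.read_state();print(s["joints"].round(3),s["position"].round(1))
R0=R.from_quat(s["ee_rot"]).as_matrix();print(R0.round(2), jori(R0,s["joints"][0],s["joints"][1]-s["joints"][2]))
c=np.array([541,-180,0]);f=view(8.6,0)[:,2]
tcp=c+np.array([0,0,1])*77-f*66
Rg=view(8.6,20)
rel=R.from_matrix(R0.T@Rg).as_rotvec(degrees=True);print(rel)
# force rotation sense: roll negative about tool z
R1=R0@R.from_euler('z',-90,degrees=True).as_matrix()
R1=R0@R.from_euler('z',-70,degrees=True).as_matrix()
q=plan(R1,s["position"]+[0,20,0])
s2=dict(s);P=path(*q)[-1];s2["position"]=P[0];s2["ee_rot"]=R.from_matrix(P[1]).as_quat()
q=plan(Rg,tcp,state=s2)
for i,(p,Rc) in enumerate(path(*q)):
    wc=p-Rc[:,2]*220;print(p.round(),wc.round(),jori(Rc,np.arctan2(wc[1],wc[0]),.6).round(2))
```

```text
[ 0.388  0.257 -0.712  0.848 -0.993 -0.854] [ 515.3 -105.6  199.9]
[[ 0.12 -0.99  0.1 ]
 [-0.75 -0.16 -0.64]
 [ 0.65 -0.   -0.76]] [-0.84773439 -0.99346781 -0.85399616]
[ -46.25289601   -0.48207603 -173.8023477 ]
n 10 row [-0.0012, -0.0011, -0.0013] [-0.0, -0.0, -7.0]
n 16 row [0.0044, -0.0044, 0.006] [-1.769, -1.266, -6.688]
[521. -87. 194.] [505.  58. 358.] [-0.82 -1.14  0.94]
[526. -87. 187.] [515.  63. 347.] [-0.83 -1.18  1.05]
[531. -88. 180.] [525.  67. 335.] [-0.85 -1.21  1.16]
[535. -89. 172.] [532.  72. 323.] [-0.87 -1.25  1.26]
[538. -90. 164.] [538.  76. 309.] [-0.89 -1.28  1.37]
[541. -91. 156.] [543.  81. 294.] [-0.92 -1.31  1.47]
[543. -92. 148.] [545.  85. 280.] [-0.95 -1.34  1.58]
[544. -93. 139.] [546.  88. 264.] [-0.98 -1.37  1.69]
[545. -94. 131.] [546.  91. 249.] [-1.01 -1.39  1.79]
[544. -96. 123.] [543.  94. 234.] [-1.04 -1.4   1.9 ]
[544. -98. 114.] [540.  96. 219.] [-1.08 -1.41  2.01]
[ 542. -100.  106.] [534.  96. 204.] [-1.11 -1.42  2.12]
[ 540. -103.   98.] [527.  96. 190.] [-1.15 -1.42  2.23]
[ 538. -107.   91.] [519.  95. 176.] [-1.19 -1.42  2.34]
[ 535. -110.   84.] [510.  93. 164.] [-1.23 -1.41  2.45]
[ 531. -115.   77.] [500.  90. 152.] [-1.26 -1.4   2.56]
```

Emit:
{"name": "servo_tool", "arguments": {
  "commands": [
    [[0,-0.0012,-0.0011,-0.0013,0,0,-7],[0,-0.0012,-0.0011,-0.0013,0,0,-7],[0,-0.0012,-0.0011,-0.0013,0,0,-7],[0,-0.0012,-0.0011,-0.0013,0,0,-7],[0,-0.0012,-0.0011,-0.0013,0,0,-7],[0,-0.0012,-0.0011,-0.0013,0,0,-7],[0,-0.0012,-0.0011,-0.0013,0,0,-7],[0,-0.0012,-0.0011,-0.0013,0,0,-7],[0,-0.0012,-0.0011,-0.0013,0,0,-7],[0,-0.0012,-0.0011,-0.0013,0,0,-7]]
  ]
}}

```text
clock: 2.23
position: [514.5, -87.9, 200.1]
ee_rot: [0.935, -0.09, 0.084, 0.332]
contact_force: [0.2, 0.3, -0.1]
gripper_width: 85.5
grasp_force: 0.0
```

Emit:
{"name": "servo_tool", "arguments": {
  "commands": [
    [[0,0.0044,-0.0044,0.006,-1.769,-1.266,-6.688],[0,0.0044,-0.0044,0.006,-1.769,-1.266,-6.688],[0,0.0044,-0.0044,0.006,-1.769,-1.266,-6.688],[0,0.0044,-0.0044,0.006,-1.769,-1.266,-6.688],[0,0.0044,-0.0044,0.006,-1.769,-1.266,-6.688],[0,0.0044,-0.0044,0.006,-1.769,-1.266,-6.688],[0,0.0044,-0.0044,0.006,-1.769,-1.266,-6.688],[0,0.0044,-0.0044,0.006,-1.769,-1.266,-6.688],[0,0.0044,-0.0044,0.006,-1.769,-1.266,-6.688],[0,0.0044,-0.0044,0.006,-1.769,-1.266,-6.688]]
  ]
}}

```text
clock: 3.07
position: [544.3, -97.8, 121.8]
ee_rot: [0.774, 0.391, -0.224, 0.444]
contact_force: [0.2, 0.6, -0.5]
gripper_width: 85.4
grasp_force: 0.0
```

Run:
```python
from h import *
from bench import arm
s=arm.read_state();print(s["joints"].round(3),s["position"].round(1))
c=np.array([541,-180,0]);f=view(8.6,0)[:,2]
q=plan(view(8.6,20),c+np.array([0,0,1])*77-f*66)
for p,Rc in path(*q): print(p.round())
```

```text
[ 0.436  0.574 -0.696  1.004 -1.187  1.23 ] [544.3 -97.8 121.8]
n 6 row [0.0044, -0.0043, 0.0057] [-1.806, -1.258, -6.652]
[ 544. -100.  114.]
[ 542. -102.  106.]
[ 540. -104.   98.]
[ 537. -107.   91.]
[ 535. -111.   84.]
[ 531. -115.   77.]
```

Emit:
{"name": "servo_tool", "arguments": {
  "commands": [
    [[0,0.0044,-0.0043,0.0057,-1.806,-1.258,-6.652],[0,0.0044,-0.0043,0.0057,-1.806,-1.258,-6.652],[0,0.0044,-0.0043,0.0057,-1.806,-1.258,-6.652],[0,0.0044,-0.0043,0.0057,-1.806,-1.258,-6.652],[0,0.0044,-0.0043,0.0057,-1.806,-1.258,-6.652],[0,0.0044,-0.0043,0.0057,-1.806,-1.258,-6.652],[0,0,0,0,0,0,0]]
  ]
}}

```text
clock: 3.65
position: [528.5, -116.4, 75.8]
ee_rot: [0.534, 0.621, -0.376, 0.434]
contact_force: [-0.3, -1.4, -0.0]
gripper_width: 85.9
grasp_force: 0.0
```

Run:
```python
from h import *
from bench import arm
w=snap("wrist","w1.npz");s=arm.read_state();print(s["joints"].round(2),s["position"].round(1),s["contact_force"].round(1))
p=proj(w,[538,-150,43]);print(p)
cv2.imwrite("pics/w1.png",w["frame"]) 
x,y=int(p[0]),int(p[1]);x0=np.clip(x-65,0,430);y0=np.clip(y-50,0,320);print(x0,y0)
c=w["frame"][y0:y0+100,x0:x0+130].astype(float);c=255*(c/255)**.5
cv2.imwrite("pics/w1c.png",np.vstack([cv2.resize(c.astype(np.uint8),(780,600),interpolation=cv2.INTER_CUBIC)]))
```

```text
[ 0.4   0.68 -0.88  1.32 -1.22  1.57] [ 529.6 -115.9   76.8] [ 0.2  1.1 -0.1]
[290.43224437 206.33773433]
225 156
```

View pics/w1c.png

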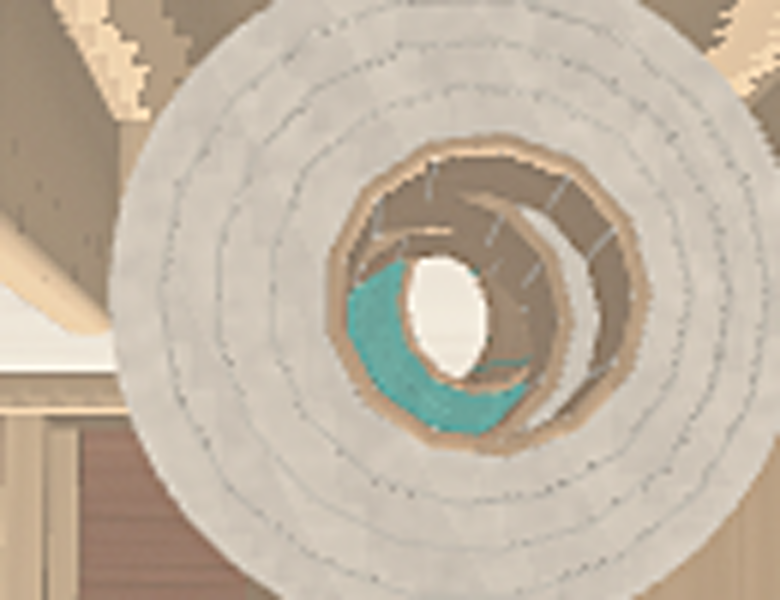

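The view looks along the row but is upside down, with image right being the tray's +x. The first core is a circle centred at crop (488,294). The second core is shifted left, with its right inner edge near x≈555. Next I fit circles as an overlay.

```bash
cat > fit.py <<'E'
from h import *
w=ld("w1.npz");x0,y0=225,156
yaw=8.6;yt=np.array([-np.sin(np.radians(yaw)),np.cos(np.radians(yaw)),0]);xt=np.array([np.cos(np.radians(yaw)),np.sin(np.radians(yaw)),0])
def circ(c,r=12.5):
    a=np.linspace(0,2*np.pi,73);P=c+r*(np.cos(a)[:,None]*xt+np.sin(a)[:,None]*np.array([0,0,1]))
    return np.array([(proj(w,p)-[x0,y0]+.5)*6-.5 for p in P])
# plane of A near face: y_t = 29 from tray centre (541,-180)
c0=np.array([541,-180,43.])
from scipy.optimize import least_squares
# fit A near circle: centre u 488,v 294, r 144
def res(q):
    p=circ(c0+q[0]*xt+q[1]*yt+q[2]*np.array([0,0,1]));return [p[:,0].min()-345,p[:,0].max()-631,p[:,1].min()-151,p[:,1].max()-436]
q=least_squares(res,[0,29,0]).x;print("A: dx,dy,dz",q,res(q))
A=c0+q[0]*xt+q[1]*yt+q[2]*np.array([0,0,1])
print("A near centre",A)
np.save("A.npy",A)
import sys
E
cat > ov.py <<'E'
from fit import *
xs=eval(sys.argv[1])
f=w["frame"][y0:y0+100,x0:x0+130].astype(float);f=cv2.resize((255*(f/255)**.5).astype(np.uint8),(780,600),interpolation=cv2.INTER_CUBIC)
for i,(dx,col) in enumerate(zip(xs,[(0,0,255),(255,0,0),(0,160,0)])):
    for k in(0,25):
        cv2.polylines(f,[np.round(circ(A+dx*xt-(25*i+k)*yt)).astype(np.int32)],True,col,1)
cv2.imwrite(sys.argv[2],f)
E
python3 ov.py "[0,-3.2,-1.5]" pics/ov1.png
```

```text
A: dx,dy,dz [ 9.65455449 29.02813846 -1.16328338] [np.float64(-0.10791608162958255), np.float64(0.107869224767569), np.float64(0.10901598496604947), np.float64(-0.10785485197362732)]
A near centre [ 546.20526971 -149.85454575   41.83671662]
```

View pics/ov1.png

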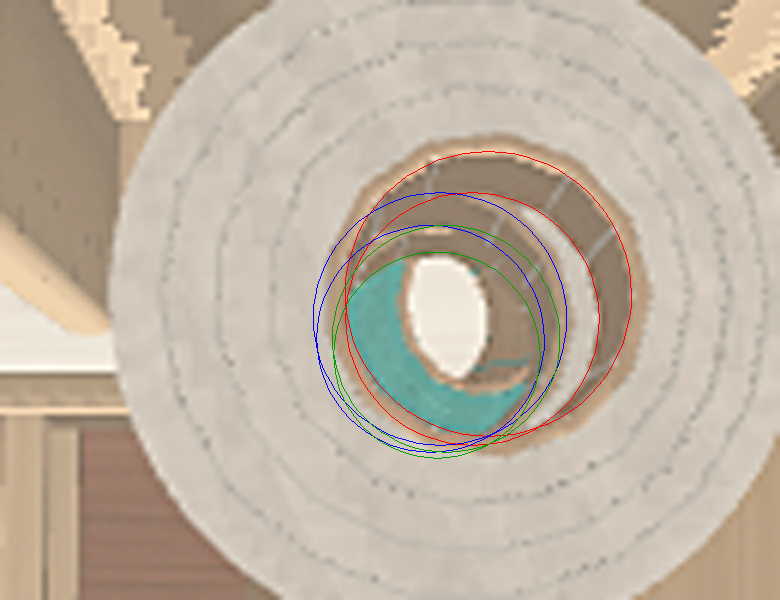

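The red circles match the first roll. The second sits about 1 mm further left than I guessed, so I zoom in to place the second and third.

Run:
```python
from h import *
w=ld("w1.npz");f=w["frame"][178:232,278:334].astype(float)
f=255*np.clip((f/255)**.45*1.3-.3,0,1)
f=cv2.resize(f.astype(np.uint8),None,fx=11,fy=11,interpolation=cv2.INTER_LINEAR)
for k in range(0,56,5): cv2.putText(f,str(278+k),(k*11,10),0,.3,(255,255,0),1)
for k in range(2,54,5): cv2.putText(f,str(178+k),(0,k*11+8),0,.3,(255,255,0),1)
cv2.imwrite("pics/z1.png",f)
```

```text
(no output)
```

View pics/z1.png

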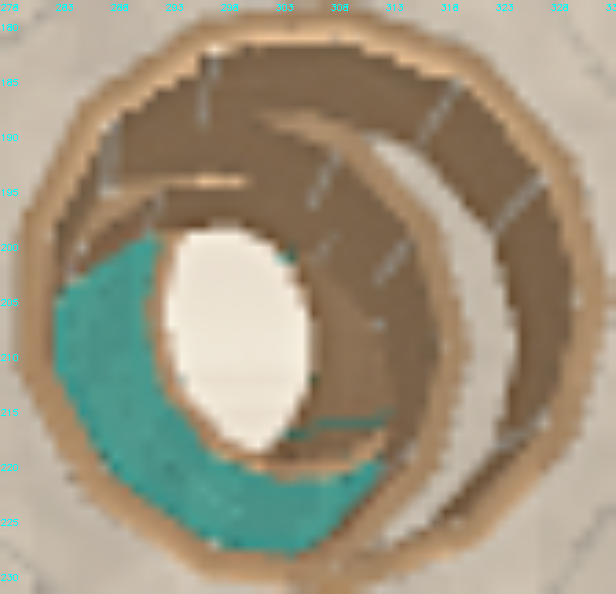

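View w1.

The second roll's right inner edge is at zoom x≈443, which puts its core about -3.9 mm from the first. The third's far edge is at x≈388, about -2.3 mm. I look at the full frame to check the camera's sideways bias against the fingers.

View pics/w1.png

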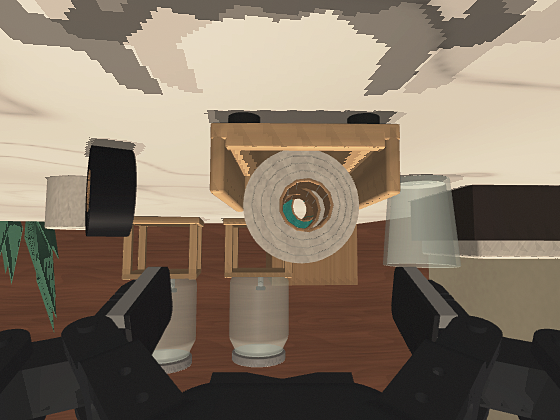

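The finger inner edges are at u≈172 and 392, so their midpoint is 282 against cx 281.4. That means no lateral bias, and the first core centre at u≈306 can be trusted. Next: return upright over the tab.

```bash
cat >> h.py <<'E'
def down(yaw): # tool z down, tool x = -yt
    y=np.radians(yaw);x=np.array([np.sin(y),-np.cos(y),0]);z=np.array([0,0,-1.]);return np.c_[x,np.cross(z,x),z]
E
python3 - <<'E'
from h import *
from bench import arm
s=arm.read_state();R0=R.from_quat(s["ee_rot"]).as_matrix()
Rg=down(0.3);print(R.from_matrix(R0.T@Rg).as_rotvec(degrees=True))
q=plan(Rg,[538,235,130])
for i,(p,Rc) in enumerate(path(*q)):
    wc=p-Rc[:,2]*220;print(p.round(),wc.round(),jori(Rc,np.arctan2(wc[1],wc[0]),1.2).round(2))
E
```

```text
[ -99.42610837    7.14494679 -142.07051529]
n 25 row [-0.0062, 0.016, -0.0068] [-3.977, 0.286, -5.683]
[ 545. -109.   85.] [500.  92. 162.] [-1.47 -1.23  2.04]
[ 560. -101.   92.] [501.  95. 171.] [-1.53 -1.19  2.11]
[574. -92.  98.] [502.  99. 181.] [-1.58 -1.15  2.19]
[588. -81. 103.] [503. 102. 190.] [-1.63 -1.11  2.26]
[601. -68. 107.] [504. 106. 200.] [-1.68 -1.06  2.34]
[613. -55. 110.] [506. 110. 209.] [-1.73 -1.01  2.41]
[624. -40. 112.] [508. 114. 218.] [-1.77 -0.95  2.48]
[634. -24. 114.] [511. 119. 227.] [-1.81 -0.9   2.56]
[641.  -7. 114.] [513. 124. 236.] [-1.84 -0.84  2.63]
[648.  10. 114.] [515. 129. 244.] [-1.87 -0.78  2.7 ]
[652.  28. 114.] [518. 134. 252.] [-1.89 -0.71  2.78]
[655.  46. 113.] [521. 140. 261.] [-1.91 -0.65  2.86]
[655.  64. 112.] [523. 146. 268.] [-1.92 -0.58  2.94]
[654.  83. 112.] [526. 152. 276.] [-1.92 -0.52  3.04]
[651. 101. 111.] [528. 159. 284.] [-1.91 -0.45  3.14]
[646. 119. 110.] [530. 166. 291.] [-1.87 -0.39 -3.02]
[640. 136. 109.] [532. 173. 298.] [-1.81 -0.32 -2.87]
[631. 152. 109.] [534. 180. 305.] [-1.69 -0.27 -2.67]
[621. 168. 110.] [536. 187. 312.] [-1.49 -0.22 -2.39]
[610. 182. 111.] [537. 195. 318.] [-1.19 -0.18 -2.  ]
[597. 196. 113.] [538. 203. 325.] [-0.8  -0.18 -1.53]
[584. 208. 116.] [538. 211. 331.] [-0.46 -0.2  -1.11]
[569. 218. 120.] [539. 219. 337.] [-0.22 -0.25 -0.79]
[554. 227. 124.] [538. 227. 344.] [-0.08 -0.31 -0.57]
[538. 235. 130.] [538. 235. 350.] [ 0.   -0.37 -0.41]
```

Run:
```python
from h import *
from bench import arm
s=arm.read_state();R0=R.from_quat(s["ee_rot"]).as_matrix()
R1=R0@R.from_rotvec([0,0,91],degrees=True).as_matrix()
def show(q):
  P=path(*q)
  for i,(p,Rc) in enumerate(P):
    if i%2==0: wc=p-Rc[:,2]*220;print(p.round(),wc.round(),jori(Rc,np.arctan2(wc[1],wc[0]),1.3).round(2))
  return dict(position=P[-1][0],ee_rot=R.from_matrix(P[-1][1]).as_quat())
s2=show(plan(R1,[520,-20,190],13))
show(plan(down(.3),[538,235,130],state=s2))
```

```text
n 13 row [-0.0044, 0.0045, -0.0099] [-0.0, -0.0, 7.0]
[ 533. -108.   84.] [503.  97. 160.] [-1.43 -1.25  1.73]
[538. -91. 101.] [508. 113. 176.] [-1.4  -1.25  1.49]
[540. -76. 119.] [510. 128. 194.] [-1.38 -1.26  1.24]
[540. -62. 137.] [510. 143. 212.] [-1.35 -1.27  0.99]
[536. -48. 156.] [506. 157. 231.] [-1.33 -1.28  0.75]
[529. -34. 174.] [499. 171. 249.] [-1.3  -1.28  0.5 ]
[520. -20. 190.] [490. 185. 265.] [-1.27 -1.29  0.25]
n 17 row [-0.0105, -0.0128, -0.0076] [2.973, -3.494, 4.903]
[508. -10. 180.] [491. 192. 267.] [-1.19 -1.26  0.19]
[489.  14. 161.] [496. 205. 272.] [-1.02 -1.17  0.07]
[476.  44. 144.] [502. 216. 278.] [-0.87 -1.07 -0.05]
[471.  77. 130.] [509. 226. 287.] [-0.74 -0.96 -0.16]
[472. 111. 119.] [516. 233. 298.] [-0.6  -0.84 -0.25]
[480. 146. 114.] [523. 237. 309.] [-0.48 -0.7  -0.33]
[495. 180. 114.] [530. 239. 322.] [-0.35 -0.56 -0.4 ]
[514. 210. 119.] [535. 238. 336.] [-0.2  -0.42 -0.43]
[538. 235. 130.] [538. 235. 350.] [ 0.   -0.27 -0.41]
```

Emit:
{"name": "servo_tool", "arguments": {
  "commands": [
    [[0,-0.0044,0.0045,-0.0099,0,0,7],[0,-0.0044,0.0045,-0.0099,0,0,7],[0,-0.0044,0.0045,-0.0099,0,0,7],[0,-0.0044,0.0045,-0.0099,0,0,7],[0,-0.0044,0.0045,-0.0099,0,0,7],[0,-0.0044,0.0045,-0.0099,0,0,7],[0,-0.0044,0.0045,-0.0099,0,0,7],[0,-0.0044,0.0045,-0.0099,0,0,7],[0,-0.0044,0.0045,-0.0099,0,0,7],[0,-0.0044,0.0045,-0.0099,0,0,7]]
  ]
}}

```text
clock: 4.53
position: [534.4, -39.5, 166.6]
ee_rot: [0.796, 0.195, -0.053, 0.57]
contact_force: [-0.4, -0.2, -0.2]
gripper_width: 85.2
grasp_force: 0.0
```

Emit:
{"name": "servo_tool", "arguments": {
  "commands": [
    [[0,-0.0044,0.0045,-0.0099,0,0,7],[0,-0.0044,0.0045,-0.0099,0,0,7],[0,-0.0044,0.0045,-0.0099,0,0,7],[0,-0.0105,-0.0128,-0.0076,2.973,-3.494,4.903],[0,-0.0105,-0.0128,-0.0076,2.973,-3.494,4.903],[0,-0.0105,-0.0128,-0.0076,2.973,-3.494,4.903],[0,-0.0105,-0.0128,-0.0076,2.973,-3.494,4.903],[0,-0.0105,-0.0128,-0.0076,2.973,-3.494,4.903],[0,-0.0105,-0.0128,-0.0076,2.973,-3.494,4.903],[0,-0.0105,-0.0128,-0.0076,2.973,-3.494,4.903]]
  ]
}}

```text
clock: 5.37
position: [471.3, 79.4, 130.7]
ee_rot: [0.876, -0.305, 0.032, 0.373]
contact_force: [1.1, -0.8, 0.6]
gripper_width: 85.1
grasp_force: 0.0
```

Run:
```python
from h import *
from bench import arm
s=arm.read_state();print(s["joints"].round(2),s["position"].round())
q=plan(down(.3),[538,235,130])
print([p.round().tolist() for p,_ in path(*q)])
```

```text
[ 0.74  0.51 -0.44  0.4  -1.32 -0.09] [471.  79. 131.]
n 10 row [-0.0103, -0.0127, -0.0073] [2.927, -3.466, 4.875]
[[471.0, 96.0, 125.0], [473.0, 113.0, 120.0], [476.0, 131.0, 117.0], [481.0, 148.0, 115.0], [488.0, 164.0, 114.0], [495.0, 180.0, 114.0], [505.0, 196.0, 116.0], [515.0, 210.0, 119.0], [526.0, 223.0, 124.0], [538.0, 235.0, 130.0]]
```

Emit:
{"name": "servo_tool", "arguments": {
  "commands": [
    [[0,-0.0103,-0.0127,-0.0073,2.927,-3.466,4.875],[0,-0.0103,-0.0127,-0.0073,2.927,-3.466,4.875],[0,-0.0103,-0.0127,-0.0073,2.927,-3.466,4.875],[0,-0.0103,-0.0127,-0.0073,2.927,-3.466,4.875],[0,-0.0103,-0.0127,-0.0073,2.927,-3.466,4.875],[0,-0.0103,-0.0127,-0.0073,2.927,-3.466,4.875],[0,-0.0103,-0.0127,-0.0073,2.927,-3.466,4.875],[0,-0.0103,-0.0127,-0.0073,2.927,-3.466,4.875],[0,-0.0103,-0.0127,-0.0073,2.927,-3.466,4.875],[0,-0.0103,-0.0127,-0.0073,2.927,-3.466,4.875]]
  ]
}}

```text
clock: 6.2
position: [538.3, 235.3, 130.5]
ee_rot: [0.709, -0.705, -0.001, 0.0]
contact_force: [0.4, 0.2, 0.2]
gripper_width: 85.7
grasp_force: 0.0
```

Run:
```python
from h import *
from bench import arm
w=snap("wrist","w2.npz");s=arm.read_state();print(s["joints"].round(2),s["position"].round(1))
f=w["frame"].astype(float);f=(255*(f/255)**.6).astype(np.uint8)
f=cv2.resize(f,(800,600),interpolation=cv2.INTER_CUBIC);cv2.imwrite("pics/w2.png",f)
for p in [[538,263,46],[538,235,46],[538,189,46],[538,87,46]]: print(p,proj(w,p)*800/560)
```

```text
[ 0.69  0.41 -0.22 -0.   -0.93 -0.68] [539.7 235.9 132.4]
[538, 263, 46] [402.13036858 368.80899181]
[538, 235, 46] [402.41867648 310.44721897]
[538, 189, 46] [402.93361642 206.20863487]
[538, 87, 46] [404.30171036 -70.73274416]
```

View pics/w2.png

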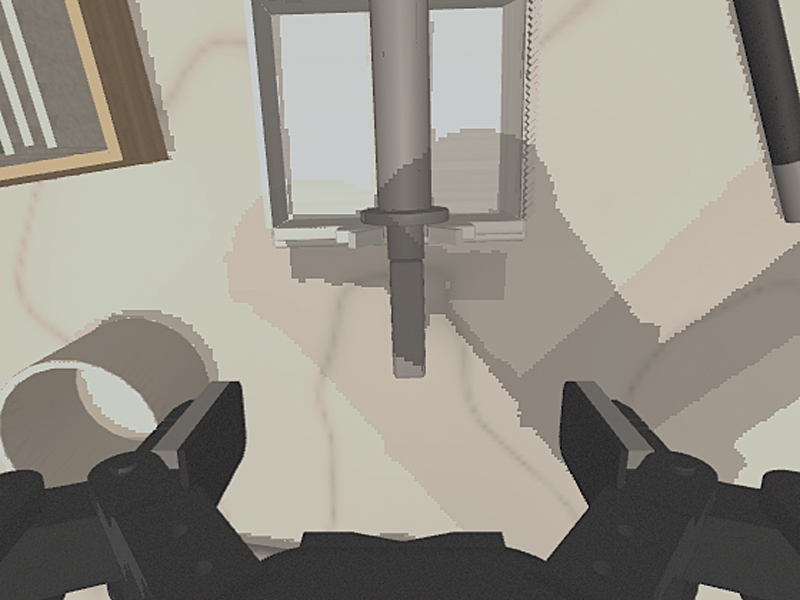

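The spindle axis runs from (398,0) to (408,375). The flange is at y≈207–225, the tab from 262 to 378, and the cup's edge on the left is at about (215,380). Next I convert these to world positions.

Run:
```python
from h import *
from bench import arm
w=ld("w2.npz");s=arm.read_state();k=.7
A=lambda u,v,z:atz(w,(u*k,v*k),z).round(1)
print("shaft top",A(397,2,57),A(404.5,200,57)," tab start/end",A(406.5,262,61),A(408.5,361,61),A(408.5,378,46))
print("flange front", A(404,207,60),A(404,225,60))
print("cup",A(215,370,62),A(245,380,62),A(160,440,62),A(180,320,0))
Rt=R.from_quat(s["ee_rot"]).as_matrix();print(s["position"],Rt.round(4))
```

```text
shaft top [540.6 114.2  57. ] [537.4 185.6  57. ]  tab start/end [536.5 210.1  61. ] [535.3 253.2  61. ] [535.  267.6  46. ]
flange front [537.6 188.1  60. ] [537.6 195.2  60. ]
cup [618.1 257.2  62. ] [605.6 261.8  62. ] [645.6 290.8  62. ] [657.9 254.3   0. ]
[539.72147579 235.87668898 132.40670882] [[ 0.0022 -1.      0.004 ]
 [-1.     -0.0022  0.0047]
 [-0.0047 -0.004  -1.    ]]
```

Run:
```python
from h import *
plan(down(2.2),[535.8,234,32],8)
```

```text
n 8 row [0.0003, 0.0005, 0.0125] [-0.03, 0.033, -0.259]
```

Emit:
{"name": "servo_tool", "arguments": {
  "commands": [
    [[100,0.0003,0.0005,0.0125,-0.03,0.033,-0.259],[100,0.0003,0.0005,0.0125,-0.03,0.033,-0.259],[100,0.0003,0.0005,0.0125,-0.03,0.033,-0.259],[100,0.0003,0.0005,0.0125,-0.03,0.033,-0.259],[100,0.0003,0.0005,0.0125,-0.03,0.033,-0.259],[100,0.0003,0.0005,0.0125,-0.03,0.033,-0.259],[100,0.0003,0.0005,0.0125,-0.03,0.033,-0.259],[100,0.0003,0.0005,0.0125,-0.03,0.033,-0.259],[100,0,0,0,0,0,0]]
  ]
}}

```text
clock: 7.0
position: [530.9, 229.4, 27.0]
ee_rot: [0.723, -0.69, -0.0, 0.009]
contact_force: [-0.4, -0.7, -0.0]
gripper_width: 51.7
grasp_force: 0.0
```

Run:
```python
from h import *
plan(down(2.2),[535.8,234,29],2)
```

```text
n 2 row [-0.0022, -0.0025, -0.0011] [0.404, -0.352, 0.243]
```

Emit:
{"name": "servo_tool", "arguments": {
  "commands": [
    [[100,-0.0022,-0.0025,0,0.4,-0.35,0.24],[100,-0.0022,-0.0025,0,0.4,-0.35,0.24],[100,0,0,0,0,0,0],[100,0,0,0,0,0,0],[100,0,0,0,0,0,0]]
  ]
}}

```text
clock: 7.42
position: [537.7, 234.7, 29.6]
ee_rot: [0.721, -0.693, 0.001, -0.003]
contact_force: [0.1, 0.2, -0.2]
gripper_width: 51.9
grasp_force: 0.0
```

Run:
```python
from h import *
from bench import arm
for i in range(3):
    s=arm.read_state();print(s["clock"],s["position"].round(2),s["joints"].round(4),s["joint_vel"].round(3))
plan(down(2.2),[535.8,234,29],2)
```

```text
7.4167 [537.67 234.75  29.63] [ 0.6882  0.5337 -0.3268  0.0019 -0.7044 -0.6504] [-0.001  0.002 -0.005  0.     0.002 -0.002]
7.4167 [537.67 234.75  29.63] [ 0.6882  0.5337 -0.3268  0.0019 -0.7044 -0.6504] [-0.001  0.002 -0.005  0.     0.002 -0.002]
7.4167 [537.67 234.75  29.63] [ 0.6882  0.5337 -0.3268  0.0019 -0.7044 -0.6504] [-0.001  0.002 -0.005  0.     0.002 -0.002]
n 2 row [0.0003, 0.0009, 0.0003] [-0.156, 0.074, 0.022]
```

Emit:
{"name": "servo_tool", "arguments": {
  "commands": [
    [[100,0,0.0008,0,-0.3,0.1,0],[150,0,0,0,0,0,0],[180,0,0,0,0,0,0],[215,0,0,0,0,0,0],[255,0,0,0,0,0,0],[255,0,0,0,0,0,0],[255,0,0,0,0,0,0],[255,0,0,0,0,0,0],[255,0,0,0,0,0,0]]
  ]
}}

```text
clock: 8.17
position: [536.7, 234.4, 29.0]
ee_rot: [0.721, -0.693, -0.0, 0.0]
contact_force: [-0.1, -0.8, 0.3]
gripper_width: 13.3
grasp_force: 60.1
```

Run:
```python
from h import *
from bench import arm
s=arm.read_state();print(s["clock"],s["position"].round(2),s["contact_force"].round(2),s["wrist_torque"].round(3),s["grasp_force"],s["gripper_width"])
print(R.from_quat(s["ee_rot"]).as_matrix().round(4))
```

```text
8.1667 [536.68 234.37  28.99] [-0.14 -0.78  0.31] [-0.162 -0.064 -0.017] 60.148887634277344 13.279422560710868
[[ 3.920e-02 -9.992e-01 -6.000e-04]
 [-9.992e-01 -3.920e-02  0.000e+00]
 [-0.000e+00  6.000e-04 -1.000e+00]]
```

Emit:
{"name": "servo_tool", "arguments": {
  "commands": [
    [[255,0,0,-0.004,0,0,0],[255,0,0,-0.01,0,0,0],[255,0,0,-0.015,0,0,0],[255,0,0,-0.018,0,0,0],[255,0,0,-0.018,0,0,0],[255,0,0,-0.005,0,0,0],[255,0,0,0,0,0,0],[255,0,0,0,0,0,0]]
  ]
}}

```text
clock: 8.83
position: [536.2, 234.3, 98.8]
ee_rot: [0.721, -0.693, -0.001, 0.0]
contact_force: [0.2, 0.2, -0.2]
gripper_width: 13.2
grasp_force: 59.9
```

```bash
cat >> h.py <<'E'
YAW=8.6;yt=np.array([-np.sin(np.radians(YAW)),np.cos(np.radians(YAW)),0]);xt=np.array([yt[1],-yt[0],0])
A0=np.array([546.2,-149.85,0])
def loc():
    from bench import arm
    s=arm.read_state();d=s["position"]-A0;Rt=R.from_quat(s["ee_rot"]).as_matrix();f=s["contact_force"]
    print("t %.2f lat %.2f tipgap %.2f z %.2f"%(s["clock"],d@xt,d@yt-148,s["position"][2]),"yaw %.2f tilt %s"%(np.degrees(np.arctan2(Rt[0,0],-Rt[1,0])),Rt[:,2].round(4)),"Flat %.1f Fy %.1f Fz %.1f"%(f@xt,f@yt,f[2]),"tq",s["wrist_torque"].round(2),"w %.1f"%s["gripper_width"])
    return s
E
python3 - <<'E'
from h import *
loc()
q=plan(down(8.6),np.r_[(A0+yt*168)[:2],80])
E
```

```text
t 8.83 lat 47.56 tipgap 233.32 z 98.77 yaw 2.22 tilt [-1.2e-03  3.0e-04 -1.0e+00] Flat 0.3 Fy 0.1 Fz -0.2 tq [ 0.05  0.   -0.03] w 13.2
n 6 row [0.036, 0.0056, 0.0031] [0.011, 0.004, -1.063]
```

Emit:
{"name": "servo_tool", "arguments": {
  "commands": [
    [[255,0.0216,0.0034,0.0019,0,0,-0.638],[255,0.0216,0.0034,0.0019,0,0,-0.638],[255,0.0216,0.0034,0.0019,0,0,-0.638],[255,0.0216,0.0034,0.0019,0,0,-0.638],[255,0.0216,0.0034,0.0019,0,0,-0.638],[255,0.0216,0.0034,0.0019,0,0,-0.638],[255,0.0216,0.0034,0.0019,0,0,-0.638],[255,0.0216,0.0034,0.0019,0,0,-0.638],[255,0.0216,0.0034,0.0019,0,0,-0.638],[255,0.0216,0.0034,0.0019,0,0,-0.638]]
  ]
}}

```text
clock: 9.67
position: [520.7, 15.0, 78.4]
ee_rot: [0.758, -0.652, -0.001, 0.002]
contact_force: [0.9, 0.7, -0.8]
gripper_width: 13.2
grasp_force: 60.0
```

Emit:
{"name": "servo_tool", "arguments": {
  "commands": [
    [[255,0,0,0.01,0,0,0],[255,0,0,0.015,0,0,0],[255,0,0,0.015,0,0,0],[255,0,0,0.01,0,0,0],[255,0,0,0,0,0,0],[255,0,0,0,0,0,0],[255,0,0,0,0,0,0]]
  ]
}}

```text
clock: 10.25
position: [522.4, 16.7, 30.1]
ee_rot: [0.758, -0.652, -0.0, 0.0]
contact_force: [-0.2, 0.1, -1.3]
gripper_width: 13.3
grasp_force: 59.9
```

Run:
```python
from h import *
s=loc()
q=plan(down(8.6),np.r_[(A0+yt*168)[:2],26],3)
t=snap("top","t3.npz");sd=snap("side","s3.npz")
a=np.hstack([crop(t,290,170,100,65,4),crop(sd,250,150,100,65,4)])
cv2.imwrite("pics/t3.png",a)
```

```text
t 10.25 lat 1.35 tipgap 20.24 z 30.07 yaw 8.66 tilt [-4.e-04 -1.e-04 -1.e+00] Flat -0.2 Fy 0.1 Fz -1.3 tq [ 0.09 -0.03  0.01] w 13.3
n 3 row [0.0001, 0.0004, 0.0014] [0.007, -0.0, 0.02]
```

View pics/t3.png

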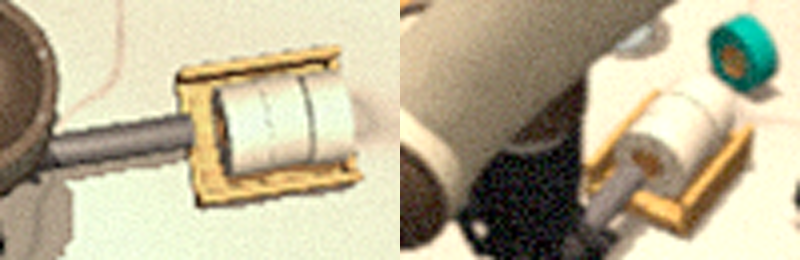

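The shaft tip is at about (192,132), in front of the first roll and near the right height. I fit edges numerically for shaft yaw against tray yaw and for the sideways offset.

```bash
cat > edge.py <<'E'
from h import *
def edge(im,u0,u1,v_of_u,half,sign):
    g=cv2.GaussianBlur(im["frame"],(3,3),0).astype(float).sum(2);pts=[]
    for u in range(u0,u1):
        v=v_of_u(u);vs=np.arange(int(round(v))-half,int(round(v))+half+1)
        d=sign*(g[vs+1,u]-g[vs-1,u]);k=d.argmax()
        if 0<k<len(vs)-1:
            o=(d[k-1]-d[k+1])/2/(d[k-1]-2*d[k]+d[k+1]);pts.append((u,vs[k]+o))
    p=np.array(pts)
    for _ in range(4):
        c=np.polyfit(p[:,0],p[:,1],1);r=p[:,1]-np.polyval(c,p[:,0]);p=p[abs(r)<max(1.5*r.std(),.25)]
    return c,r.std(),len(p)
def wl(im,c,u0,u1,z):
    a=atz(im,(u0,np.polyval(c,u0)),z);b=atz(im,(u1,np.polyval(c,u1)),z)
    d=b-a;yaw=np.degrees(np.arctan2(d[0],-d[1]));return ((a-A0)@xt).round(2),((b-A0)@xt).round(2),((a-A0)@yt).round(1),((b-A0)@yt).round(1),"yaw %.2f"%yaw
E
python3 - <<'E'
from edge import *
t=ld("t3.npz");L=lambda p,q:(lambda u:(170+p[1]/4)+(u-290-p[0]/4)*(q[1]-p[1])/(q[0]-p[0]))
for nm,p,q,u0,u1,sg,z in [("shaft +x",(50,135),(190,115),306,336,-1,43),("shaft -x",(45,167),(190,148),306,336,1,43),
  ("tray +x top edge",(180,72),(340,47),338,374,-1,40),("tray -x edge",(195,205),(358,180),342,378,1,30),("roll +x",(215,88),(350,70),346,374,1,43),("roll -x",(235,175),(350,157),350,376,-1,43)]:
    c,sd,n=edge(t,u0,u1,L(p,q),3,sg);print(nm,"rms %.2f n %d"%(sd,n),wl(t,c,u0,u1,z))
E
```

```text
shaft +x rms 0.12 n 30 (np.float64(13.72), np.float64(13.49), np.float64(102.5), np.float64(23.8), 'yaw 8.43')
shaft -x rms 0.10 n 4 (np.float64(-11.15), np.float64(-12.22), np.float64(106.7), np.float64(28.4), 'yaw 7.81')
tray +x top edge rms 0.13 n 33 (np.float64(37.38), np.float64(36.58), np.float64(13.9), np.float64(-81.2), 'yaw 8.12')
tray -x edge rms 0.11 n 29 (np.float64(-51.53), np.float64(-52.67), np.float64(17.8), np.float64(-77.1), 'yaw 7.91')
roll +x rms 0.23 n 12 (np.float64(29.3), np.float64(27.14), np.float64(-5.3), np.float64(-78.7), 'yaw 6.92')
roll -x rms 0.13 n 16 (np.float64(-28.36), np.float64(-30.02), np.float64(-5.3), np.float64(-73.1), 'yaw 7.20')
```

Run:
```python
from h import *
t=ld("t3.npz");g=t["frame"].astype(float).sum(2)/3
def prof(y0,y1,lo,hi):
    # average brightness along lateral coordinate at z=43, between tray-y y0..y1 (rel A face)
    ls=np.arange(lo,hi,1.0);o=[]
    for l in ls:
        v=[]
        for y in np.arange(y0,y1,1.5):
            p=proj(t,A0+[0,0,43]+l*xt+y*yt);v.append(cv2.getRectSubPix(g.astype(np.float32),(1,1),(float(p[0]),float(p[1])))[0,0])
        o.append(np.mean(v))
    o=np.array(o);d=np.gradient(o)
    print(y0,y1,"bright",dict(zip(ls.astype(int).tolist(),o.astype(int).tolist())))
prof(60,95,-20,21);prof(30,55,-20,21);prof(-22,-3,-38,42);prof(-70,-55,-38,42)
```

```text
60 95 bright {-20: 126, -19: 118, -18: 106, -17: 92, -16: 84, -15: 83, -14: 85, -13: 83, -12: 78, -11: 69, -10: 58, -9: 47, -8: 41, -7: 45, -6: 51, -5: 56, -4: 62, -3: 67, -2: 73, -1: 78, 0: 84, 1: 88, 2: 90, 3: 89, 4: 86, 5: 81, 6: 75, 7: 70, 8: 64, 9: 58, 10: 54, 11: 57, 12: 69, 13: 86, 14: 103, 15: 119, 16: 129, 17: 132, 18: 131, 19: 129, 20: 128}
30 55 bright {-20: 119, -19: 108, -18: 95, -17: 84, -16: 80, -15: 80, -14: 81, -13: 81, -12: 77, -11: 69, -10: 60, -9: 51, -8: 47, -7: 48, -6: 54, -5: 59, -4: 64, -3: 68, -2: 72, -1: 76, 0: 80, 1: 83, 2: 84, 3: 84, 4: 82, 5: 78, 6: 72, 7: 67, 8: 61, 9: 55, 10: 53, 11: 56, 12: 67, 13: 84, 14: 101, 15: 116, 16: 126, 17: 129, 18: 128, 19: 127, 20: 126}
-22 -3 bright {-38: 85, -37: 81, -36: 71, -35: 62, -34: 60, -33: 61, -32: 63, -31: 68, -30: 77, -29: 86, -28: 93, -27: 98, -26: 103, -25: 108, -24: 112, -23: 115, -22: 118, -21: 120, -20: 121, -19: 123, -18: 124, -17: 126, -16: 128, -15: 129, -14: 130, -13: 131, -12: 131, -11: 131, -10: 132, -9: 132, -8: 132, -7: 133, -6: 133, -5: 134, -4: 134, -3: 134, -2: 134, -1: 134, 0: 134, 1: 134, 2: 13
[... 363 characters left out ...]
 60, -36: 57, -35: 58, -34: 59, -33: 62, -32: 68, -31: 77, -30: 85, -29: 93, -28: 100, -27: 105, -26: 109, -25: 112, -24: 115, -23: 117, -22: 119, -21: 120, -20: 121, -19: 123, -18: 125, -17: 125, -16: 125, -15: 126, -14: 127, -13: 128, -12: 129, -11: 129, -10: 129, -9: 130, -8: 129, -7: 128, -6: 128, -5: 128, -4: 128, -3: 128, -2: 128, -1: 127, 0: 127, 1: 126, 2: 126, 3: 126, 4: 125, 5: 125, 6: 125, 7: 125, 8: 125, 9: 126, 10: 127, 11: 127, 12: 126, 13: 125, 14: 123, 15: 121, 16: 119, 17: 118, 18: 117, 19: 115, 20: 112, 21: 109, 22: 104, 23: 99, 24: 94, 25: 90, 26: 90, 27: 92, 28: 92, 29: 88, 30: 81, 31: 64, 32: 45, 33: 37, 34: 46, 35: 64, 36: 81, 37: 95, 38: 104, 39: 106, 40: 104, 41: 105}
```

Run:
```python
from h import *
s=ld("side0.npz");x,y=300,180
f=s["frame"].astype(float)
print(f[y:y+22,x:x+24].mean(2).astype(int))
for l in(-2,0,2,4):
    print(l,"core",proj(s,A0+[0,0,43]+l*xt).round(2))
s3=ld("s3.npz");print("tip now",proj(s3,A0+[0,0,43]+1.35*xt+20.2*yt).round(2),proj(s3,A0+[0,0,43]+1.35*xt+50*yt).round(2))
print(s3["frame"][184:212,284:318].astype(float).mean(2).astype(int))
```

```text
[[120 122 124 124 117 107  98  86  86 107 120 118 130 130 126 128 130 129
  128 124 121 123 124 129]
 [120 125 119 118 115  96  88  85 105 116 130 130 130 127 131 129 135 131
  128 126 129 129 122 118]
 [122 122 118 112 106  90  78  91 112 122 119 127 126 130 131 138 130 131
  126 126 126 122 121 116]
 [121 119 108 100  92  77  69  73  84  82  86  93 102 114 126 128 133 130
  128 127 125 123 124 115]
 [117 113 100  92  75  68  64  66  69  68  68  78  72  89 102 119 130 134
  126 124 122 118 114 114]
 [116 108  93  70  56  69  69  66  72  64  72  76  66  61  76  94 116 126
  127 122 122 120 111 104]
 [108  99  74  58  51  69  65  67  64  63  66  63  68  64  63  72  88 106
  120 122 119 116 111 103]
 [ 94  80  59  52  65  70  63  62  47  49  53  51  69  62  70  67  74  82
  106 118 117 111 103  97]
 [ 81  56  42  51  55  61  66  62  40  36  37  48  42  53  59  70  72  66
   81 104 107 106 102  88]
 [ 51  44  37  39  57  62  61  56  47  39  40  36  46  41  59  66  78  67
   69  83 109 103  93  86]
 [ 47  35  42  52  63  66  66  64  46  39  49  41  44  42  40  57  68  63
   65  74  93  9
[... 4504 characters left out ...]
  21  19  10  21   9   3  17  23   8  19  43  35  34  45  43  36  43
   54  67  72  73  70  69  79  83  90 104 127 122  95  85  74  53]
 [ 10   0  21   9  13  15  14  14  27  26  24  27  31  31  41  37  22  22
   30  36  55  68  69  72  83  92 100 119 137 140 133 130 120  89]
 [ 17  17  16  19  13  19  12  32  39  38  28  26  32  40  33  39  46  32
   25  21  43  62  79  83  94 114 132 137 139 141 142 138 139 135]
 [  3   3   4   2  13   7   4  39  43  50  37  20  21  31  26  35  34  41
   27  30  54  76  90  89 110 133 138 141 144 140 142 140 140 141]
 [  2   0   4   8  31  10  28  25  36  38  41  33  26  22  32  22  28  38
   44  55  75  84  89  96 117 140 142 142 139 140 139 138 141 143]]
```

Emit:
{"name": "servo_tool", "arguments": {
  "commands": [
    [[255,0.002,0,0.002,0,0,0],[255,0.003,0,0.002,0,0,0],[255,0.003,0,0,0,0,0],[255,0.003,0,0,0,0,0],[255,0.003,0,0,0,0,0],[255,0.002,0,0,0,0,0],[255,0,0,0,0,0,0],[255,0,0,0,0,0,0]]
  ]
}}

```text
clock: 11.02
position: [524.4, 0.3, 25.9]
ee_rot: [0.758, -0.652, -0.0, 0.0]
contact_force: [-0.6, -0.2, -0.9]
gripper_width: 13.5
grasp_force: 59.9
```

```bash
python3 -c "
from h import *
loc()"
```

```text
t 11.02 lat 0.94 tipgap 3.72 z 25.92 yaw 8.60 tilt [-7.e-04  0.e+00 -1.e+00] Flat -0.6 Fy -0.1 Fz -0.9 tq [ 0.04 -0.02  0.04] w 13.5
```

Emit:
{"name": "servo_tool", "arguments": {
  "commands": [
    [[255,0.001,-0.0005,0,0,0,0],[255,0.001,0,0,0,0,0],[255,0.001,0,0,0,0,0],[255,0.0005,0,0,0,0,0],[255,0.0005,0,0,0,0,0],[255,0.0005,0,0,0,0,0],[255,0.0005,0,0,0,0,0],[255,0.0005,0,0,0,0,0],[255,0.0005,0,0,0,0,0]]
  ]
}}

```text
clock: 11.77
position: [525.7, -5.4, 25.9]
ee_rot: [0.758, -0.652, -0.0, 0.0]
contact_force: [-0.4, 0.6, -0.4]
gripper_width: 13.2
grasp_force: 59.9
```

```bash
python3 -c "
from h import *
loc()"
```

```text
t 11.77 lat 1.35 tipgap -2.10 z 25.87 yaw 8.62 tilt [-9.e-04 -0.e+00 -1.e+00] Flat -0.3 Fy 0.6 Fz -0.4 tq [ 0.07  0.02 -0.04] w 13.2
```

Emit:
{"name": "servo_tool", "arguments": {
  "commands": [
    [[255,0.0005,0,0,0,0,0],[255,0.0005,0,0,0,0,0],[255,0.0005,0,0,0,0,0],[255,0.0005,0,0,0,0,0],[255,0.0005,0,0,0,0,0],[255,0.0005,0,0,0,0,0],[255,0.0005,0,0,0,0,0],[255,0.0005,0,0,0,0,0]]
  ]
}}

```text
clock: 12.43
position: [526.4, -9.3, 25.9]
ee_rot: [0.758, -0.652, -0.0, 0.0]
contact_force: [-0.4, 0.1, -1.0]
gripper_width: 12.9
grasp_force: 59.9
```

```bash
python3 -c "
from h import *
loc()
s=snap('side','s4.npz');t=snap('top','t4.npz')
cv2.imwrite('pics/t4.png',np.hstack([crop(t,320,175,70,50,6,1.6),crop(s,280,160,60,50,6,2)]))"
```

```text
t 12.43 lat 1.44 tipgap -6.12 z 25.90 yaw 8.62 tilt [-7.e-04  0.e+00 -1.e+00] Flat -0.4 Fy 0.2 Fz -1.0 tq [ 0.05  0.07 -0.02] w 12.9
```

```bash
cat > face.py <<'E'
from h import *
import sys
def prof(f):
    t=ld(f);g=t["frame"].astype(np.float32).sum(2)/3;o=[]
    ys=np.arange(-90,16,1.)
    for y in ys:
        o.append(np.mean([cv2.getRectSubPix(g,(1,1),tuple(map(float,proj(t,A0+[0,0,43+np.sqrt(900-l*l)]+(l-1)*xt+y*yt))))[0,0] for l in(-12,-8,-4,0,4,8,12)]))
    return ys,np.array(o)
for f in sys.argv[1:]:
    y,o=prof(f);d=np.abs(np.gradient(o));k=[i for i in range(2,len(y)-2) if d[i]==d[i-2:i+3].max() and d[i]>2.5]
    print(f,[(y[i],round(float(np.gradient(o)[i]),1)) for i in k])
E
python3 face.py t3.npz t4.npz
```

```text
t3.npz [(np.float64(-74.0), 4.8), (np.float64(-51.0), -12.3), (np.float64(-46.0), 13.2), (np.float64(-25.0), -3.0), (np.float64(-20.0), 3.2), (np.float64(4.0), -22.1), (np.float64(13.0), 10.8)]
t4.npz [(np.float64(-75.0), 4.9), (np.float64(-51.0), -12.9), (np.float64(-46.0), 13.9), (np.float64(4.0), -21.1), (np.float64(9.0), 4.6)]
```

Emit:
{"name": "servo_tool", "arguments": {
  "commands": [
    [[255,0.0008,0,0,0,0,0],[255,0.0008,0,0,0,0,0],[255,0.0008,0,0,0,0,0],[255,0.0008,0,0,0,0,0],[255,0.0008,0,0,0,0,0],[255,0.0008,0,0,0,0,0],[255,0.0008,0,0,0,0,0],[255,0.0008,0,0,0,0,0]]
  ]
}}

```text
clock: 13.2
position: [527.3, -15.7, 25.9]
ee_rot: [0.758, -0.652, -0.0, 0.0]
contact_force: [0.4, 0.2, -1.4]
gripper_width: 12.8
grasp_force: 59.9
```

```bash
python3 -c "
from h import *
loc()
snap('top','t5.npz')"; python3 face.py t4.npz t5.npz
```

```text
t 13.20 lat 1.41 tipgap -12.56 z 25.90 yaw 8.62 tilt [-8.e-04 -0.e+00 -1.e+00] Flat 0.4 Fy 0.1 Fz -1.4 tq [ 0.06  0.01 -0.02] w 12.8
t4.npz [(np.float64(-75.0), 4.9), (np.float64(-51.0), -12.9), (np.float64(-46.0), 13.9), (np.float64(4.0), -21.1), (np.float64(9.0), 4.6)]
t5.npz [(np.float64(-74.0), 5.2), (np.float64(-51.0), -12.8), (np.float64(-46.0), 13.0), (np.float64(4.0), -20.4), (np.float64(9.0), 4.8)]
```

Emit:
{"name": "servo_tool", "arguments": {
  "commands": [
    [[255,0.0015,0,0,0,0,0],[255,0.0015,0,0,0,0,0],[255,0.0015,0,0,0,0,0],[255,0.0015,0,0,0,0,0],[255,0.0013,0.0005,0,0,0,0],[255,0,0.0008,0,0,0,0],[255,0,0.0009,0,0,0,0],[255,0,0.0009,0,0,0,0],[255,0,0.0008,0,0,0,0],[255,0,0,0,0,0,0]]
  ]
}}

```text
clock: 14.08
position: [524.5, -23.4, 26.0]
ee_rot: [0.758, -0.652, -0.0, 0.0]
contact_force: [0.2, 0.4, -0.0]
gripper_width: 13.0
grasp_force: 59.9
```

Emit:
{"name": "servo_tool", "arguments": {
  "commands": [
    [[255,0.0005,0,0,0,0,0],[255,0.0005,0,0,0,0,0],[255,0.0005,0,0,0,0,0],[255,0.0005,0,0,0,0,0],[255,0.0005,0,0,0,0,0],[255,0.0005,0,0,0,0,0],[255,0.0005,0,0,0,0,0],[255,0.0005,0,0,0,0,0],[255,0.0005,0,0,0,0,0],[255,0.0005,0,0,0,0,0]]
  ]
}}

```text
clock: 14.92
position: [525.4, -28.4, 25.9]
ee_rot: [0.758, -0.652, -0.0, 0.0]
contact_force: [0.5, 1.0, -0.7]
gripper_width: 13.1
grasp_force: 59.9
```

```bash
python3 -c "
from h import *
loc()
snap('top','t6.npz')"; python3 face.py t6.npz
```

```text
t 14.92 lat -2.42 tipgap -24.81 z 25.91 yaw 8.63 tilt [-7.e-04  0.e+00 -1.e+00] Flat 0.7 Fy 0.9 Fz -0.7 tq [ 0.08 -0.07  0.02] w 13.1
t6.npz [(np.float64(-75.0), 4.9), (np.float64(-51.0), -13.0), (np.float64(-46.0), 13.0), (np.float64(-24.0), -3.5), (np.float64(-20.0), 3.7), (np.float64(3.0), -19.2), (np.float64(9.0), 4.4)]
```

Emit:
{"name": "servo_tool", "arguments": {
  "commands": [
    [[255,0.0004,0,0,0,0,0],[255,0.0004,0,0,0,0,0],[255,0.0004,0,0,0,0,0],[255,0.0004,0,0,0,0,0],[255,0.0004,0,0,0,0,0],[255,0.0004,0,0,0,0,0],[255,0.0004,0,0,0,0,0],[255,0.0004,0,0,0,0,0]]
  ]
}}

```text
clock: 15.63
position: [525.8, -31.6, 25.9]
ee_rot: [0.758, -0.652, -0.0, 0.0]
contact_force: [-0.6, -0.1, -0.7]
gripper_width: 12.9
grasp_force: 59.9
```

```bash
python3 -c "
from h import *
loc()
snap('top','t7.npz')"; python3 face.py t7.npz
```

```text
t 15.63 lat -2.49 tipgap -28.01 z 25.91 yaw 8.62 tilt [-8.e-04 -0.e+00 -1.e+00] Flat -0.6 Fy -0.0 Fz -0.7 tq [ 0.07 -0.    0.05] w 12.9
t7.npz [(np.float64(-75.0), 4.5), (np.float64(-51.0), -11.7), (np.float64(-46.0), 12.2), (np.float64(-25.0), -3.7), (np.float64(-20.0), 4.3), (np.float64(4.0), -19.5), (np.float64(9.0), 4.3)]
```

Clear so far, so I keep advancing gently.

Emit:
{"name": "servo_tool", "arguments": {
  "commands": [
    [[255,0.0005,0,0,0,0,0],[255,0.0005,0,0,0,0,0],[255,0.0005,0,0,0,0,0],[255,0.0005,0,0,0,0,0],[255,0.0005,0,0,0,0,0],[255,0.0005,0,0,0,0,0],[255,0.0005,0,0,0,0,0],[255,0.0005,0,0,0,0,0],[255,0.0005,0,0,0,0,0],[255,0.0005,0,0,0,0,0]]
  ]
}}

```text
clock: 16.52
position: [526.6, -36.5, 25.9]
ee_rot: [0.758, -0.652, -0.0, 0.0]
contact_force: [-0.6, 0.5, -0.7]
gripper_width: 13.1
grasp_force: 59.9
```

```bash
python3 -c "
from h import *
loc()
snap('top','t8.npz')"; python3 face.py t8.npz
```

```text
t 16.52 lat -2.48 tipgap -33.02 z 25.91 yaw 8.62 tilt [-8.e-04 -0.e+00 -1.e+00] Flat -0.5 Fy 0.6 Fz -0.7 tq [ 0.09 -0.03 -0.  ] w 13.1
t8.npz [(np.float64(-74.0), 4.6), (np.float64(-51.0), -11.2), (np.float64(-46.0), 12.5), (np.float64(-25.0), -3.8), (np.float64(-20.0), 4.6), (np.float64(3.0), -19.1), (np.float64(10.0), 4.6)]
```

Emit:
{"name": "servo_tool", "arguments": {
  "commands": [
    [[255,0.0013,0,0,0,0,0],[255,0.0013,0,0,0,0,0],[255,0.0013,0,0,0,0,0],[255,0.0013,0,0,0,0,0],[255,0.0013,0,0,0,0,0],[255,0.0013,0,0,0,0,0],[255,0.0013,0,0,0,0,0],[255,0.0013,-0.0005,0,0,0,0],[255,0.0013,-0.0006,0,0,0,0],[255,0,-0.0005,0,0,0,0]]
  ]
}}

```text
clock: 17.4
position: [529.7, -48.1, 25.8]
ee_rot: [0.758, -0.652, -0.0, 0.0]
contact_force: [-0.4, -0.6, 0.3]
gripper_width: 13.0
grasp_force: 60.0
```

Emit:
{"name": "servo_tool", "arguments": {
  "commands": [
    [[255,0.0005,0,0,0,0,0],[255,0.0005,0,0,0,0,0],[255,0.0005,0,0,0,0,0],[255,0.0005,0,0,0,0,0],[255,0.0005,0,0,0,0,0],[255,0.0005,0,0,0,0,0],[255,0.0005,0,0,0,0,0],[255,0.0005,0,0,0,0,0],[255,0.0005,0,0,0,0,0],[255,0.0005,0,0,0,0,0]]
  ]
}}

```text
clock: 18.23
position: [530.7, -52.8, 25.9]
ee_rot: [0.758, -0.652, -0.0, 0.0]
contact_force: [-0.7, 1.1, 0.2]
gripper_width: 13.2
grasp_force: 60.0
```

```bash
python3 -c "
from h import *
loc()
snap('top','t9.npz')"; python3 face.py t9.npz
```

```text
t 18.23 lat -0.83 tipgap -49.70 z 25.92 yaw 8.63 tilt [-7.e-04 -0.e+00 -1.e+00] Flat -0.5 Fy 1.1 Fz 0.2 tq [ 0.07  0.04 -0.02] w 13.2
t9.npz [(np.float64(-74.0), 4.8), (np.float64(-51.0), -8.0), (np.float64(-47.0), 8.7), (np.float64(-25.0), -7.8), (np.float64(-20.0), 8.1), (np.float64(4.0), -21.1), (np.float64(8.0), 4.3)]
```

Emit:
{"name": "servo_tool", "arguments": {
  "commands": [
    [[255,0.0004,0,0,0,0,0],[255,0.0004,0,0,0,0,0],[255,0.0004,0,0,0,0,0],[255,0.0004,0,0,0,0,0],[255,0.0004,0,0,0,0,0],[255,0.0004,0,0,0,0,0],[255,0.0004,0,0,0,0,0],[255,0.0004,0,0,0,0,0]]
  ]
}}

```text
clock: 18.95
position: [531.1, -56.0, 25.9]
ee_rot: [0.758, -0.652, -0.0, 0.0]
contact_force: [-1.0, 0.8, 0.4]
gripper_width: 13.1
grasp_force: 60.0
```

```bash
python3 -c "
from h import *
loc()
snap('top','t10.npz')"; python3 face.py t10.npz
```

```text
t 18.95 lat -0.89 tipgap -52.91 z 25.89 yaw 8.62 tilt [-8.e-04 -0.e+00 -1.e+00] Flat -0.8 Fy 1.0 Fz 0.4 tq [0.1  0.09 0.  ] w 13.1
t10.npz [(np.float64(-75.0), 4.5), (np.float64(-51.0), -8.0), (np.float64(-47.0), 9.1), (np.float64(-25.0), -8.1), (np.float64(-20.0), 9.1), (np.float64(4.0), -20.5)]
```

Emit:
{"name": "servo_tool", "arguments": {
  "commands": [
    [[255,0.0004,0,0,0,0,0],[255,0.0004,0,0,0,0,0],[255,0.0004,0,0,0,0,0],[255,0.0004,0,0,0,0,0],[255,0.0004,0,0,0,0,0],[255,0.0004,0,0,0,0,0],[255,0.0004,0,0,0,0,0],[255,0.0004,0,0,0,0,0]]
  ]
}}

```text
clock: 19.67
position: [531.6, -59.1, 25.9]
ee_rot: [0.758, -0.652, -0.0, 0.0]
contact_force: [-0.3, 1.0, 0.8]
gripper_width: 12.7
grasp_force: 60.0
```

```bash
python3 -c "
from h import *
loc()
snap('top','t11.npz')"; python3 face.py t11.npz
```

```text
t 19.67 lat -0.88 tipgap -56.09 z 25.89 yaw 8.63 tilt [-8.e-04 -0.e+00 -1.e+00] Flat -0.1 Fy 1.0 Fz 0.8 tq [ 0.08  0.16 -0.1 ] w 12.7
t11.npz [(np.float64(-74.0), 4.7), (np.float64(-51.0), -7.7), (np.float64(-47.0), 8.5), (np.float64(-25.0), -8.7), (np.float64(-20.0), 8.7), (np.float64(4.0), -21.3), (np.float64(8.0), 5.5)]
```

Emit:
{"name": "servo_tool", "arguments": {
  "commands": [
    [[255,0.001,0,0,0,0,0],[255,0.002,0,0,0,0,0],[255,0.002,0,0,0,0,0],[255,0.002,0,0,0,0,0],[255,0.002,0,0,0,0,0],[255,0.002,0,0,0,0,0],[255,0.002,0,0,0,0,0],[255,0.002,0,0,0,0,0],[255,0.002,0,0,0,0,0],[255,0.002,0,0,0,0,0]]
  ]
}}

```text
clock: 20.55
position: [534.4, -78.1, 25.9]
ee_rot: [0.758, -0.652, -0.0, 0.0]
contact_force: [-1.1, 0.5, 1.0]
gripper_width: 13.1
grasp_force: 60.1
```

```bash
python3 -c "
from h import *
loc()
snap('top','t12.npz')"; python3 face.py t12.npz
```

```text
t 20.55 lat -0.89 tipgap -75.28 z 25.90 yaw 8.62 tilt [-9.e-04 -0.e+00 -1.e+00] Flat -1.0 Fy 0.7 Fz 1.0 tq [0.15 0.15 0.01] w 13.1
t12.npz [(np.float64(-75.0), 4.6), (np.float64(-51.0), -7.6), (np.float64(-47.0), 8.5), (np.float64(-25.0), -8.2), (np.float64(-20.0), 6.4), (np.float64(-16.0), -3.8), (np.float64(-12.0), -3.6), (np.float64(-9.0), -3.0), (np.float64(-6.0), -3.2), (np.float64(2.0), -6.7)]
```

Emit:
{"name": "servo_tool", "arguments": {
  "commands": [
    [[255,0.002,0,0,0,0,0],[255,0.0025,0,0,0,0,0],[255,0.0025,0,0,0,0,0],[255,0.0025,0,0,0,0,0],[255,0.0025,0,0,0,0,0],[255,0.0025,0,0,0,0,0],[255,0.0025,0,0,0,0,0],[255,0.0025,0,0,0,0,0],[255,0.001,0,0,0,0,0],[255,0.001,0,0,0,0,0]]
  ]
}}

```text
clock: 21.43
position: [537.7, -99.3, 25.9]
ee_rot: [0.758, -0.652, -0.0, 0.0]
contact_force: [-0.5, 1.3, 1.1]
gripper_width: 13.0
grasp_force: 60.2
```

Emit:
{"name": "servo_tool", "arguments": {
  "commands": [
    [[255,0.0005,0,0,0,0,0],[255,0.0005,0,0,0,0,0],[255,0.0005,0,0,0,0,0],[255,0.0005,0,0,0,0,0],[255,0.0005,0,0,0,0,0],[255,0.0005,0,0,0,0,0],[255,0,0,0,0,0,0]]
  ]
}}

```text
clock: 22.02
position: [538.1, -102.1, 25.9]
ee_rot: [0.758, -0.652, -0.0, 0.0]
contact_force: [-1.1, 1.1, 1.3]
gripper_width: 13.3
grasp_force: 60.2
```

```bash
python3 -c "
from h import *
loc()"
```

```text
t 22.02 lat -0.84 tipgap -99.61 z 25.88 yaw 8.62 tilt [-8.e-04 -0.e+00 -1.e+00] Flat -0.9 Fy 1.3 Fz 1.3 tq [ 0.21  0.28 -0.03] w 13.3
```

Emit:
{"name": "servo_tool", "arguments": {
  "commands": [
    [[255,0.0004,0,0,0,0,0],[255,0.0004,0,0,0,0,0],[255,0.0004,0,0,0,0,0],[255,0.0004,0,0,0,0,0],[255,0.0004,0,0,0,0,0],[255,0,0,0,0,0,0]]
  ]
}}

```text
clock: 22.52
position: [538.4, -104.1, 25.9]
ee_rot: [0.758, -0.652, -0.0, 0.0]
contact_force: [-0.9, 2.0, 2.1]
gripper_width: 13.4
grasp_force: 60.3
```

```bash
python3 -c "
from h import *
loc();snap('top','t13.npz');snap('side','s13.npz')"; python3 face.py t13.npz
```

```text
t 22.52 lat -0.84 tipgap -101.60 z 25.90 yaw 8.62 tilt [-8.e-04 -0.e+00 -1.e+00] Flat -0.6 Fy 2.1 Fz 2.1 tq [ 0.2   0.28 -0.11] w 13.4
t13.npz [(np.float64(-75.0), 12.7), (np.float64(-58.0), -3.6), (np.float64(-51.0), -7.4), (np.float64(-44.0), -2.8), (np.float64(-41.0), -2.7), (np.float64(-28.0), -3.0)]
```

Emit:
{"name": "servo_tool", "arguments": {
  "commands": [
    [[255,0.0004,0,0,0,0,0],[255,0.0004,0,0,0,0,0],[255,0.0004,0,0,0,0,0],[255,0,0,0,0,0,0]]
  ]
}}

```text
clock: 22.95
position: [538.7, -105.3, 25.9]
ee_rot: [0.758, -0.652, -0.0, 0.0]
contact_force: [-1.6, 1.0, 1.3]
gripper_width: 13.2
grasp_force: 60.2
```

```bash
python3 -c "
from h import *
loc()"
```

```text
t 22.95 lat -0.80 tipgap -102.83 z 25.90 yaw 8.62 tilt [-7.e-04 -0.e+00 -1.e+00] Flat -1.4 Fy 1.3 Fz 1.3 tq [ 0.25  0.2  -0.06] w 13.2
```

Emit:
{"name": "servo_tool", "arguments": {
  "commands": [
    [[255,0.0004,0,0,0,0,0],[255,0.0004,0,0,0,0,0],[255,0.0004,0,0,0,0,0],[255,0.0004,0,0,0,0,0],[255,0,0,0,0,0,0]]
  ]
}}

```text
clock: 23.37
position: [539.0, -106.9, 25.9]
ee_rot: [0.758, -0.652, -0.0, 0.0]
contact_force: [-0.6, 1.0, 1.5]
gripper_width: 13.1
grasp_force: 60.2
```

```bash
python3 -c "
from h import *
loc()"
```

```text
t 23.37 lat -0.66 tipgap -104.42 z 25.90 yaw 8.63 tilt [-4.e-04 -0.e+00 -1.e+00] Flat -0.5 Fy 1.1 Fz 1.5 tq [ 0.32  0.04 -0.02] w 13.1
```

Emit:
{"name": "servo_tool", "arguments": {
  "commands": [
    [[255,0.0004,0,0,0,0,0],[255,0.0004,0,0,0,0,0],[255,0.0004,0,0,0,0,0],[255,0.0004,0,0,0,0,0],[255,0.0004,0,0,0,0,0],[255,0,0,0,0,0,0]]
  ]
}}

```text
clock: 23.87
position: [539.3, -108.2, 26.0]
ee_rot: [0.758, -0.652, -0.0, -0.0]
contact_force: [-0.8, 6.1, 1.6]
gripper_width: 12.9
grasp_force: 60.2
```

```bash
python3 -c "
from h import *
loc();t=snap('top','t14.npz');s=snap('side','s14.npz')
cv2.imwrite('pics/t14.png',np.hstack([crop(t,320,170,66,60,6,1.6),crop(s,280,150,66,60,6,2)]))"; python3 face.py t14.npz
```

```text
t 23.87 lat -0.55 tipgap -105.77 z 25.95 yaw 8.61 tilt [-2.e-04  7.e-04 -1.e+00] Flat 0.1 Fy 6.1 Fz 1.6 tq [ 1.38  0.12 -0.05] w 12.9
t14.npz [(np.float64(-77.0), 12.7), (np.float64(-63.0), -4.0), (np.float64(-53.0), -5.7), (np.float64(-36.0), -2.6), (np.float64(-30.0), -3.5)]
```

View pics/t14.png

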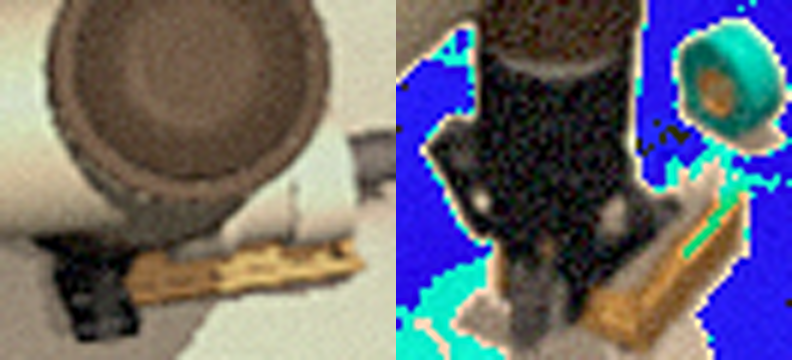

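The last picture shows the shaft tip coming out past the third roll at the right, about (375,155), and the 6 N reading shows the flange is against the stack. I ease back and lift gently.

Emit:
{"name": "servo_tool", "arguments": {
  "commands": [
    [[255,-0.0008,0,0,0,0,0],[255,-0.0004,0,-0.001,0,0,0],[255,0,0,-0.002,0,0,0],[255,0,0,-0.003,0,0,0],[255,0,0,-0.004,0,0,0],[255,0,0,-0.005,0,0.3,0],[255,0,0,-0.006,0,0.6,0],[255,0,0,-0.007,0,0.6,0],[255,0,0,-0.007,0,0.6,0],[255,0,0,-0.008,0,0.5,0]]
  ]
}}

```text
clock: 24.8
position: [538.7, -106.9, 69.6]
ee_rot: [0.758, -0.652, 0.017, 0.015]
contact_force: [-0.2, 0.3, -3.3]
gripper_width: 13.1
grasp_force: 59.7
```

Emit:
{"name": "servo_tool", "arguments": {
  "commands": [
    [[255,0,0,-0.008,0,0.4,0],[255,0,0,-0.008,0,0,0],[255,0,0,-0.008,0,0,0],[255,0,0,-0.008,0,0,0],[255,0,0,-0.006,0,0,0],[255,0,0,-0.003,0,0,0],[255,0,0,0,0,0,0],[255,0,0,0,0,0,0]]
  ]
}}

```text
clock: 25.47
position: [538.5, -104.9, 109.8]
ee_rot: [0.758, -0.652, 0.019, 0.017]
contact_force: [-0.5, -1.2, -2.6]
gripper_width: 12.9
grasp_force: 59.6
```

```bash
python3 -c "
from h import *
s=loc();t=snap('top','t15.npz');snap('side','s15.npz')
q=plan(R.from_quat(s['ee_rot']).as_matrix()@np.eye(3),[537.0,228,112],20)
g=down(2.25)@R.from_rotvec([0,3,0],degrees=True).as_matrix()
plan(g,[536.7,231.8,112],20)
f=t['frame'].astype(int).sum(2)//3
p=proj(t,s['position']+[0,0,20]+down(8.6)[:,0]*80);print(p)
"
```

```text
t 25.47 lat -0.90 tipgap -102.45 z 109.77 yaw 8.61 tilt [ 0.0069 -0.0516 -0.9986] Flat -0.7 Fy -1.1 Fz -2.6 tq [0.34 0.05 0.04] w 12.9
n 20 row [-0.0164, -0.0024, -0.001] [0.003, -0.0, 0.0]
n 20 row [-0.0167, -0.0016, -0.001] [-0.011, 0.001, 0.318]
[366.03576879 194.49919889]
```

Emit:
{"name": "servo_tool", "arguments": {
  "commands": [
    [[255,-0.005,-0.0005,0,0,0,0.1],[255,-0.009,-0.001,-0.0005,0,0,0.2],[255,-0.013,-0.0013,-0.0008,0,0,0.25],[255,-0.0167,-0.0016,-0.001,0,0,0.318],[255,-0.0167,-0.0016,-0.001,0,0,0.318],[255,-0.0167,-0.0016,-0.001,0,0,0.318],[255,-0.0167,-0.0016,-0.001,0,0,0.318],[255,-0.0167,-0.0016,-0.001,0,0,0.318],[255,-0.0167,-0.0016,-0.001,0,0,0.318],[255,-0.0167,-0.0016,-0.001,0,0,0.318]]
  ]
}}

```text
clock: 26.4
position: [533.7, 41.3, 110.4]
ee_rot: [0.742, -0.67, 0.02, 0.017]
contact_force: [0.2, 1.1, -1.6]
gripper_width: 12.8
grasp_force: 59.7
```

Emit:
{"name": "servo_tool", "arguments": {
  "commands": [
    [[255,-0.0167,-0.0016,-0.001,0,0,0.318],[255,-0.0167,-0.0016,-0.001,0,0,0.318],[255,-0.0167,-0.0016,-0.001,0,0,0.318],[255,-0.0167,-0.0016,-0.001,0,0,0.318],[255,-0.0167,-0.0016,-0.001,0,0,0.318],[255,-0.0167,-0.0016,-0.001,0,0,0.318],[255,-0.0167,-0.0016,-0.001,0,0,0.318],[255,-0.0167,-0.0016,-0.001,0,0,0.318],[255,-0.013,-0.0013,-0.0008,0,0,0.25],[255,-0.009,-0.001,-0.0005,0,0,0.2]]
  ]
}}

```text
clock: 27.23
position: [536.6, 198.2, 111.7]
ee_rot: [0.725, -0.689, 0.02, 0.016]
contact_force: [-0.0, -0.1, -1.8]
gripper_width: 13.4
grasp_force: 59.7
```

```bash
python3 -c "
from h import *
s=loc();print(s['position'])
plan(down(2.25)@R.from_rotvec([0,3,0],degrees=True).as_matrix(),[536.7,234.4,105],5)
"
```

```text
t 27.23 lat 42.58 tipgap 197.59 z 111.67 yaw 2.92 tilt [ 0.0073 -0.0516 -0.9986] Flat -0.0 Fy -0.1 Fz -1.8 tq [ 0.23 -0.01  0.02] w 13.4
[536.61918289 198.21666011 111.67470748]
n 5 row [-0.0073, -0.0003, 0.001] [-0.061, 0.005, 0.133]
```

Emit:
{"name": "servo_tool", "arguments": {
  "commands": [
    [[255,-0.0085,-0.0003,0.001,-0.06,0,0.133],[255,-0.0085,-0.0003,0.001,-0.06,0,0.133],[255,-0.0075,-0.0003,0.001,-0.06,0,0.133],[255,-0.006,-0.0003,0.001,-0.06,0,0.133],[255,-0.004,-0.0003,0.001,-0.06,0,0.133],[255,0,0,0.003,0,-1,0],[255,0,0,0.003,0,-1,0],[255,0,0,0.003,0,-1,0],[255,0,0,0,0,0,0],[255,0,0,0,0,0,0]]
  ]
}}

```text
clock: 28.07
position: [536.8, 229.4, 96.0]
ee_rot: [0.72, -0.694, -0.0, 0.0]
contact_force: [-0.5, 0.3, -2.2]
gripper_width: 13.4
grasp_force: 59.7
```

```bash
python3 -c "
from h import *
s=loc();print(s['position'])
plan(down(2.25),[536.7,234.4,50],6)
"
```

```text
t 28.07 lat 47.39 tipgap 228.40 z 95.95 yaw 2.11 tilt [-5.e-04  2.e-04 -1.e+00] Flat -0.4 Fy 0.4 Fz -2.2 tq [ 0.15 -0.04 -0.  ] w 13.4
[536.77387839 229.40939885  95.95220735]
n 6 row [-0.0008, -0.0, 0.0077] [0.004, 0.002, -0.023]
```

Emit:
{"name": "servo_tool", "arguments": {
  "commands": [
    [[255,-0.0025,0,0.003,0,0,-0.07],[255,-0.0025,0,0.006,0,0,-0.07],[255,0,0,0.009,0,0,0],[255,0,0,0.009,0,0,0],[255,0,0,0.009,0,0,0],[255,0,0,0.006,0,0,0],[255,0,0,0.003,0,0,0],[255,0,0,0.001,0,0,0],[255,0,0,0,0,0,0]]
  ]
}}

```text
clock: 28.82
position: [536.5, 235.2, 49.7]
ee_rot: [0.721, -0.693, -0.0, 0.0]
contact_force: [-0.1, -1.0, -1.8]
gripper_width: 13.1
grasp_force: 59.7
```

```bash
python3 -c "
from h import *
s=loc();print(s['position'])
plan(down(2.25),[536.7,234.4,32],6)
"
```

```text
t 28.82 lat 48.00 tipgap 234.17 z 49.70 yaw 2.33 tilt [-5.e-04 -1.e-04 -1.e+00] Flat -0.2 Fy -1.0 Fz -1.8 tq [ 0.13  0.01 -0.02] w 13.1
[536.5144206  235.19805969  49.70014633]
n 6 row [0.0001, -0.0, 0.003] [0.005, -0.001, 0.013]
```

Emit:
{"name": "servo_tool", "arguments": {
  "commands": [
    [[255,0.0004,0,0.003,0,0,0.04],[255,0.0004,0,0.003,0,0,0.04],[255,0,0,0.003,0,0,0],[255,0,0,0.003,0,0,0],[255,0,0,0.003,0,0,0],[255,0,0,0.002,0,0,0],[255,0,0,0.001,0,0,0],[255,0,0,0.001,0,0,0],[255,0,0,0,0,0,0]]
  ]
}}

```text
clock: 29.57
position: [536.5, 234.5, 30.8]
ee_rot: [0.721, -0.693, -0.0, 0.0]
contact_force: [-0.5, -0.6, -2.3]
gripper_width: 13.2
grasp_force: 59.7
```

```bash
python3 -c "
from h import *
s=loc();print(s['position'])
"
```

```text
t 29.57 lat 47.85 tipgap 233.44 z 30.84 yaw 2.25 tilt [-4.e-04  1.e-04 -1.e+00] Flat -0.6 Fy -0.5 Fz -2.3 tq [ 0.19  0.03 -0.02] w 13.2
[536.47626163 234.45364981  30.83831441]
```

Emit:
{"name": "servo_tool", "arguments": {
  "commands": [
    [[255,0,0,0.0006,0,0,0],[255,0,0,0.0006,0,0,0],[255,0,0,0.0005,0,0,0],[255,0,0,0.0003,0,0,0],[255,0,0,0,0,0,0]]
  ]
}}

```text
clock: 29.98
position: [536.6, 234.5, 29.2]
ee_rot: [0.721, -0.693, -0.0, -0.0]
contact_force: [0.7, -0.3, -1.3]
gripper_width: 13.3
grasp_force: 59.7
```

```bash
python3 -c "
from h import *
s=loc();print(s['position'])
"
```

```text
t 29.98 lat 47.97 tipgap 233.49 z 29.17 yaw 2.25 tilt [-0.e+00  3.e-04 -1.e+00] Flat 0.7 Fy -0.4 Fz -1.3 tq [ 0.1   0.1  -0.02] w 13.3
[536.58736897 234.52732639  29.17421581]
```

Contact is starting. I press down 0.3 mm more, open slowly and rise.

Emit:
{"name": "servo_tool", "arguments": {
  "commands": [
    [[255,0,0,0.0003,0,0,0],[230,0,0,0,0,0,0],[200,0,0,0,0,0,0],[170,0,0,0,0,0,0],[140,0,0,0,0,0,0],[110,0,0,0,0,0,0],[110,0,0,0,0,0,0],[110,0,0,0,0,0,0]]
  ]
}}

```text
clock: 30.65
position: [536.6, 234.5, 28.8]
ee_rot: [0.721, -0.693, -0.0, -0.0]
contact_force: [0.6, -0.4, 0.5]
gripper_width: 48.8
grasp_force: 0.0
```

Emit:
{"name": "servo_tool", "arguments": {
  "commands": [
    [[110,0,0,-0.005,0,0,0],[110,0,0,-0.01,0,0,0],[110,0,0,-0.015,0,0,0],[110,0,0,-0.02,0,0,0],[110,0,0,-0.025,0,0,0],[110,0,0,-0.025,0,0,0],[110,0,0,-0.02,0,0,0],[110,0,0,-0.01,0,0,0],[110,0,0,0,0,0,0],[110,0,0,0,0,0,0]]
  ]
}}

```text
clock: 31.48
position: [536.3, 234.4, 158.9]
ee_rot: [0.721, -0.693, -0.0, -0.0]
contact_force: [0.6, -0.5, -0.3]
gripper_width: 48.4
grasp_force: 0.0
```

```bash
python3 -c "
from h import *
s=loc();w=snap('wrist','w9.npz');t=snap('top','t16.npz')
a=cv2.resize(w['frame'],(560,420));b=crop(t,182,170,80,60,5,1.6)
def lat(v0,y,im,z,n):
    pass
# shaft/roll structure along spindle axis in the top picture and wrist picture
yv=down(2.25)[:,0];O=np.array([536.6,190,0])
for nm,im in(('w',w),('t',t)):
    g=im['frame'].astype(np.float32).sum(2)/3
    for z,side in((76,0),(46,0)):
        r=[]
        for y in range(-60,125,5):
            p=proj(im,O+yv*y+[0,0,z]);r.append(int(cv2.getRectSubPix(g,(3,3),(float(p[0]),float(p[1]))).mean()) if 0<=p[0]<560 and 0<=p[1]<420 else -1)
        print(nm,z,r)
"
```

```text
t 31.48 lat 47.68 tipgap 233.40 z 158.94 yaw 2.22 tilt [ 1.0e-04  1.1e-03 -1.0e+00] Flat 0.5 Fy -0.6 Fz -0.3 tq [-0.    0.05  0.02] w 48.4
w 76 [98, 88, 55, 55, 55, 55, 55, 55, 55, 55, 54, 57, 92, 122, 123, 127, 177, 176, 174, 174, 174, 176, 165, 175, 176, 174, 174, 121, -1, -1, -1, -1, -1, -1, -1, -1, -1]
w 46 [55, 55, 54, 55, 55, 55, 55, 55, 55, 54, 56, 73, 124, 122, 124, 127, 177, 177, 175, 175, 174, 176, 175, 175, 175, 176, 174, 175, 176, 111, -1, -1, -1, -1, -1, -1, -1]
t 76 [64, 63, 38, 34, 35, 34, 35, 35, 32, 30, 34, 38, 69, 92, 91, 102, 131, 135, 134, 134, 135, 135, 131, 133, 135, 135, 136, 108, 82, 82, 81, 81, 72, 74, 118, 129, 128]
t 46 [40, 34, 35, 37, 36, 36, 35, 31, 30, 37, 42, 71, 93, 94, 96, 113, 127, 132, 134, 134, 133, 134, 135, 135, 135, 136, 120, 85, 80, 81, 81, 80, 60, 72, 124, 129, 127]
```

```bash
python3 -c "
from bench import ticket
print(ticket.job_done())"
```

```text
the job is handed in; nothing more can be done
None
```

I threaded all three rolls onto the spindle, laid it back in the dispenser slots and handed the job in at about 31.5 s. The highest force I read was about 6 N, when the flange met the rolls. I checked the final seating only from brightness readings in the camera images, having used all 10 pictures, and the verdict wasn't shown.

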